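Load the specimen carrier and latch its hood

ROBOT

A 7-joint arm with a two-finger parallel gripper is mounted at the origin on the work surface. World frame = base frame: x ahead of the robot, y to its left, z up, the work surface at z = 0. Lengths are in mm, angles in rad, forces in N, time in s.
With the tool pointing down it reaches from about 400 to 875 mm from the base axis. Payload 19.3 kg.
Tool frame: the origin (TCP) lies at the very end of the fingers, on their centre line; the grasp point (between the pads) lies 19 mm behind it (grip_point_offset is the z of the grasp point in the tool frame, in mm); z points along the fingers, x is the direction in which the jaws open and shut, and the axes are right-handed (so a half turn about z gives the same grasp; the last joint's range is limited). The gripper opens to 85 mm and grips with 20 to 120 N. Pads are 22 mm wide; open, the fingers measure 114 mm over their backs; the gripper's body (76 mm by 85 mm) begins 54 mm behind the grasp point. The pads swing forward as they close: fully open they stand 13 mm farther back than shut.
Start: joints at [-1.242, 0.521, -0.036, 1.599, 0.021, 1.021, -0.113], TCP at [242.713, 575.938, 231.291] pointing down, gripper open.
Joint ranges: [-2.91, 2.91], [-0.3, 2.13], [-1.5, 1.42], [0.17, 2.43], [-1.26, 4.41], [0.16, 1.93], [-2.52, 2.52]. Speed limits (rad/s): [1.89, 1.89, 2.39, 2.39, 3.01, 3.01, 3.01].

INTERFACE

Orientations are given as a 3x3 rotation matrix whose columns are the frame's x, y, z axes.
In Python, from workcell import movep, movel, goto_joints, open_gripper, clamp, wait, inverse_kinematics, read_state, camera, PlanningError, finish_job, grip_point_offset gives the robot as it stands. Calls block until the motion is done:
- movep(position, orientation): joint-space move of the TCP to a pose.
- movel(position, frame=None, max_speed=150, guard=None): straight line of the TCP; frame=None keeps the orientation; max_speed is the mean speed in mm/s. With guard (N) it stops when the force on the tool has changed by that much, and returns True; else False.
- goto_joints(angles): joint-space move.
- open_gripper() and clamp(): open the fingers fully, or close them until they stop; the grip force is fixed at half the most.
- wait(seconds).
- inverse_kinematics(position, orientation): joint angles nearest the present ones, or None.
- read_state(): the state.
- camera(name): name is "side" or "top"; returns a dict with "image" (420x560x3 uint8, blue, green, red), "range_z" (420x560 float32, mm along the optical axis (not along the pixel's ray), 0 where there is no reading), "fx", "fy", "cx", "cy" (pixels), "dist_coeffs" ([k1, k2, p1, p2, k3] as OpenCV has them; the pictures are not rectified), "cam_to_world" (4x4, takes a point from camera to world coordinates). Camera axes: x right, y up, looking along -z (the intrinsics and any distortion apply to the point x, -y, -z); pixel columns grow to the right and rows downward; lengths in mm; the calibration is good to about 2 mm. A picture is of the moment at which its call begins.
A pose or a line that the arm cannot do raises PlanningError and nothing moves.
- finish_job(): hands the job in, once; it reports no verdict.
The state is a dict: "time": time; "qpos": joint angles; "qvel": joint speeds; "joint_efforts": joint torques, N m; "eef_pos": TCP position; "tool_rot": TCP orientation; "ft_force": force on the tool from outside, world axes, zero at the start; "torque": the same for the moment, N m; "finger_gap": finger opening in mm.
Only numpy, scipy, OpenCV 4.12 (cv2) and the standard library are available. Lean on these libraries where they do the work, as an engineer would, in place of code of your own. Each camera call takes 0.05 s, during which the arm holds its last target.

TASK

Pack the specimen carrier for transport: stand every amber specimen bottle upright in a bore of the grey block (one each, any bore), then set the white hood over the block, fully down, with its toe towards the latch. Hook the latch's loop over the keeper on the toe, then press the lever fully down over centre so that the loop is drawn tight, and leave the other things on the desk where they are.

Things in the scene. Friction and masses are not known exactly. Their poses are not given: they have to be found in the camera images.
- rack (a point): Fixed specimen carrier: steel base plate 285 x 160 x 12 mm with a grey plastic block 110 (x) x 140 (y) mm on it and a draw latch at its other end. Point: middle of the block's top, 45 mm above the table. x axis: level, from latch to block; z up. Bores are centred at x = -31, +31 and y = -46, 0, +46 mm from here.
- bottle0_center (a point): Specimen bottle, amber glass with a white screw cap and a narrow white band, a plain upright cylinder 32 mm across and 70 mm tall, 100 g with a heavy bottom (hard to topple), standing on the table. Centre of the bottle, half-way up; z is its axis. Three to five such bottles are present (None if absent).
- bottle1_center (a point): Specimen bottle, amber glass with a white screw cap and a narrow white band, a plain upright cylinder 32 mm across and 70 mm tall, 100 g with a heavy bottom (hard to topple), standing on the table. Centre of the bottle, half-way up; z is its axis. Three to five such bottles are present (None if absent).
- bottle2_center (a point): Specimen bottle, amber glass with a white screw cap and a narrow white band, a plain upright cylinder 32 mm across and 70 mm tall, 100 g with a heavy bottom (hard to topple), standing on the table. Centre of the bottle, half-way up; z is its axis. Three to five such bottles are present (None if absent).
- bottle3_center (a point): Specimen bottle, amber glass with a white screw cap and a narrow white band, a plain upright cylinder 32 mm across and 70 mm tall, 100 g with a heavy bottom (hard to topple), standing on the table. Centre of the bottle, half-way up; z is its axis. Three to five such bottles are present (None if absent).
- bottle4_center (a point): Specimen bottle, amber glass with a white screw cap and a narrow white band, a plain upright cylinder 32 mm across and 70 mm tall, 100 g with a heavy bottom (hard to topple), standing on the table. Centre of the bottle, half-way up; z is its axis. Three to five such bottles are present (None if absent).
- hood_handle (a point): Centre of the grey bar handle on the white hood: bar 18 mm wide (x), 110 mm long (y), 16 mm thick, centre 34 mm above the hood's top face, 124 mm above its rim, 8 mm to +x of its middle. With the hood in place it is 136 mm above the table and 8 mm (play 3 mm) to +x of the rack's point, x axes alike.
- keeper (a point): Keeper on the hood's toe: steel tongue 6 mm thick, 26 mm wide (y), 17 mm high, its top leaning 4 mm to +x. Point: foot of its +x face, which the loop's bar bears on, level with the toe's top (32 mm above the table when the hood is in place). Axes as the hood's; 61 mm of free toe between it and the hood's wall.
- lever_pivot (a point): Axis of the latch lever, fixed on the carrier, 30 mm above the table, 165 mm to -x of the rack's point. The axis runs along the rack's y. Axes as the rack's.
- lever (a joint): Lever angle, rad: 0 = fully down (level, pointing to the rack's -x, past the plate's edge; a stop), 1.57 = upright, 1.95 = leaning over towards the block. Friction (0.09 N m) holds it. With the loop hooked it stiffens on the way down, dead point near 0.17, beyond which it snaps down and stays; under 8 N at the grip.
- lever_tip (a point): Middle of the lever's black grip, on the face that is on top when closed (and faces the block when the lever stands up); 56 mm from the pivot. The lever is a flat steel bar 22 mm wide (grip 24 mm), 7 mm thick, 70 mm long from the pivot.
- loop_eye (a point): Axis on which the loop swings, on the lever 24 mm from its pivot: when the lever stands upright the eye is about 22 mm above the pivot and 8 mm to -x. Both swing in the rack's x-z plane.
- loop_bar (a point): Centre of the crossbar at the loop's end: round steel bar 7 mm thick, 42 mm long along the rack's y, between two side rods. About 62 mm from the eye. This is what goes down behind the keeper, between it and the hood's wall.
- loop_knob (a point): Centre of the loop's black finger knob, a cylinder 16 mm in diameter and 18 mm long with its axis along the rack's y, gripped by its two flat ends (18 mm apart). With the loop level, it is 40 mm above and 12 mm beyond the bar as seen from the eye; so it keeps about 84 mm from the eye. At the start the loop stands up, knob up to 145 mm above the table (friction 0.045 N m).
- loop_end (a joint): Stretch of the spring in the loop, m: 0 = slack, about 0.003 to 0.004 = drawn tight by the closed latch (about 37 N).
- reagent: Bystander: tall amber reagent bottle, 68 mm across, 150 mm tall; origin under its centre.
- carton: Bystander: cardboard carton 90 x 60 x 45 mm; origin under its centre.
- tape: Bystander: roll of clear tape lying flat, 90 mm across, 22 mm high; origin under its centre.
- pencup: Bystander: grey pen cup, 72 mm across, 100 mm tall; origin under its centre.
- stapler: Bystander: desk stapler, 140 x 32 x 48 mm, long along x; origin under its centre.
- bore0 (a point): One of the six equal bores in the block's top: blind round holes 36 mm wide and 25 mm deep. The point is the centre of its floor, 20 mm above the table (the bore at x = -31, y = -46 mm from the rack's point). Any bore will do for any bottle.
- hood: Loose white plastic hood, about 0.4 kg: box open below, 126 x 156 mm outside, walls 5 mm, 90 mm tall; it fits over the block with 3 mm play each side, rim on the base plate. Origin: middle of the rim plane, z up. At the foot of its -x wall an aluminium toe (60 mm wide, 20 mm high) sticks out 75 mm, bearing the keeper; the toe goes to the latch.
There are look-alikes about, which are no part of the job. Leave any red look-alike of the part that bears bottle2_center alone.

How it is judged (in metres and radians):
On the way, in this order (a step that is already met when the one before it is completed fails the run):
1. every bottle stands in a bore of the block (x of bottle0_center in the frame of rack between -0.045 and 0.045 m and y of bottle0_center in the frame of rack between -0.06 and 0.06 m and z of bottle0_center in the frame of rack between 0.005 and 0.015 m and angle between each of bottle0_center, bottle1_center, bottle2_center, bottle3_center, bottle4_center's own z axis and vertical below 0.25 rad and x of bottle1_center in the frame of rack between -0.045 and 0.045 m and y of bottle1_center in the frame of rack between -0.06 and 0.06 m and z of bottle1_center in the frame of rack between 0.005 and 0.015 m and x of bottle2_center in the frame of rack between -0.045 and 0.045 m and y of bottle2_center in the frame of rack between -0.06 and 0.06 m and z of bottle2_center in the frame of rack between 0.005 and 0.015 m and x of bottle3_center in the frame of rack between -0.045 and 0.045 m and y of bottle3_center in the frame of rack between -0.06 and 0.06 m and z of bottle3_center in the frame of rack between 0.005 and 0.015 m and x of bottle4_center in the frame of rack between -0.045 and 0.045 m and y of bottle4_center in the frame of rack between -0.06 and 0.06 m and z of bottle4_center in the frame of rack between 0.005 and 0.015 m), for 0.2 s.
2. the hood is fully down over the block, toe to the latch (x of hood_handle in the frame of rack between 0.001 and 0.015 m and y of hood_handle in the frame of rack between -0.007 and 0.007 m and z of hood_handle in the frame of rack between 0.085 and 0.096 m and angle between hood_handle's own z axis and vertical below 0.06 rad and angle between the x axis of hood_handle and the x axis of rack, either way round below 0.12 rad), for 0.2 s.
3. the loop's bar lies behind the keeper, while the lever is still up (x of loop_bar in the frame of keeper between 0 and 0.034 m and z of loop_bar in the frame of keeper between -0.003 and 0.013 m and y of loop_bar in the frame of keeper between -0.012 and 0.012 m and value of joint lever above 0.5 rad), for 0.2 s.
At the end, for the whole second after the job is handed in: All bottles upright in bores (centre 5-15 mm above block top); hood level and fully down (handle 85-96 mm above block top), toe to latch; loop bar behind keeper, at most 13 mm above its foot; lever within 0.1 rad of fully down, loop spring stretched over 1.5 mm; hood at rest (all of step 1 and all of step 2 and x of loop_bar in the frame of keeper between 0 and 0.034 m and z of loop_bar in the frame of keeper between -0.003 and 0.013 m and y of loop_bar in the frame of keeper between -0.012 and 0.012 m and value of joint lever below 0.1 rad and value of joint loop_end above 0.0015 m and linear speed of hood below 0.02 m/s); the robot touches nothing.
It fails at once if the reagent is moved by more than 40 mm (distance of reagent from where it was at the start of the episode above 0.04 m).
It fails at once if the carton is moved by more than 40 mm (distance of carton from where it was at the start of the episode above 0.04 m).
It fails at once if the tape is moved by more than 40 mm (distance of tape from where it was at the start of the episode above 0.04 m).
It fails at once if the pencup is moved by more than 40 mm (distance of pencup from where it was at the start of the episode above 0.04 m).
It fails at once if the stapler is moved by more than 40 mm (distance of stapler from where it was at the start of the episode above 0.04 m).
Of bottle0, bottle1, bottle2, bottle3, bottle4 only 3 to 5 are there at a start; the rules pass over those that are not, and their reading is None.
At some moment in a run one of bottle0, bottle1, bottle2, bottle3, bottle4 may be knocked a few centimetres aside while the robot is not near it.
It also fails if it takes over 210 s, if anything falls off the work surface, if the arm or the gripper's body presses on something with over 40 N, if the wrist force passes 120 N, or if a joint passes its speed limit or range.

## Working session

There is one attempt and no reset: what is moved stays moved. The work goes in short steps, each a Python script; the robot and the scene stay as the last script left them, time stands still between calls to the robot, and variables do not carry over. Pictures are saved under pics/ and viewed, and the job is handed in when it is done.

```bash
ls; mkdir -p pics; python3 - <<'E'
from workcell import *
import cv2, numpy as np
s=read_state(); print(s['time'],s['eef_pos'],s['finger_gap'],s['tool_rot'],grip_point_offset)
for n in ('top','side'):
    c=camera(n); cv2.imwrite(f'pics/{n}0.png',c['image'])
    print(n,c['fx'],c['fy'],c['cx'],c['cy'],c['dist_coeffs']); print(np.round(c['cam_to_world'],3)); print(c['range_z'].min(),c['range_z'].max(),(c['range_z']>0).mean())
E
```

```text
pics
0.0 [242.60410879 575.61020811 230.71137325] 85.61386941422884 [[ 3.88371580e-01  9.21502764e-01 -4.14816037e-04]
 [ 9.21502074e-01 -3.88371797e-01 -1.12881234e-03]
 [-1.20130654e-03  5.61447920e-05 -9.99999277e-01]] -18.700000000000003
top 524.7575883486425 524.7575883486425 277.66601374757573 204.01353015979495 [-0.03191899  0.          0.          0.          0.        ]
[[-2.600000e-02  9.840000e-01 -1.760000e-01  2.892050e+02]
 [-1.000000e+00 -2.400000e-02  9.000000e-03  5.900900e+01]
 [ 5.000000e-03  1.760000e-01  9.840000e-01  1.614809e+03]
 [ 0.000000e+00  0.000000e+00  0.000000e+00  1.000000e+00]]
0.0 2624.405 0.9959013605442177
side 468.71131896649155 468.71131896649155 284.9165490873135 203.97847340392389 [0.03425507 0.         0.         0.         0.        ]
[[-6.500000e-01 -4.180000e-01  6.340000e-01  1.459003e+03]
 [ 7.600000e-01 -3.630000e-01  5.390000e-01  8.273910e+02]
 [ 5.000000e-03  8.330000e-01  5.540000e-01  9.277920e+02]
 [ 0.000000e+00  0.000000e+00  0.000000e+00  1.000000e+00]]
0.0 3999.826 0.9600510204081633
```

View pics/top0.png

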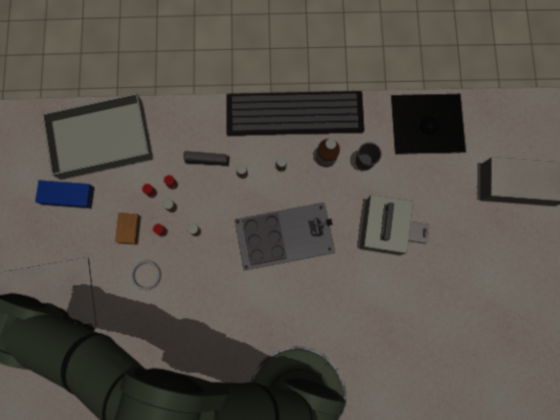

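View pics/side0.png

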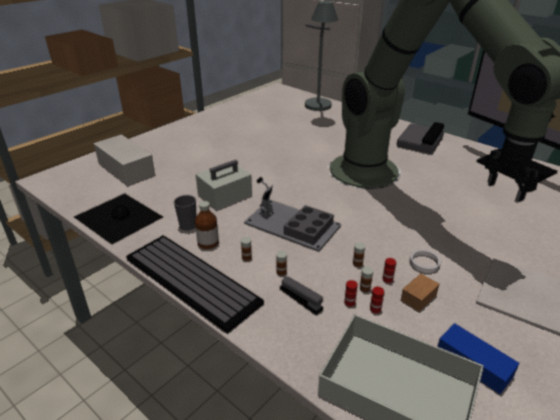

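```bash
cat > h.py <<'E'
from workcell import *
import cv2, numpy as np
def snap(n):
    c=camera(n); c['K']=np.array([[c['fx'],0,c['cx']],[0,c['fy'],c['cy']],[0,0,1.]]); c['D']=np.array(c['dist_coeffs'],float); c['T']=np.array(c['cam_to_world'],float); return c
def rays(c,uv):
    uv=np.asarray(uv,float).reshape(-1,1,2); p=cv2.undistortPoints(uv,c['K'],c['D']).reshape(-1,2)
    return np.c_[p[:,0],-p[:,1],-np.ones(len(p))]@c['T'][:3,:3].T
def onplane(c,uv,z):
    d=rays(c,uv); o=c['T'][:3,3]; return o+d*((z-o[2])/d[:,2])[:,None]
def bydepth(c,uv):
    uv=np.asarray(uv).reshape(-1,2); d=rays(c,uv); r=c['range_z'][np.round(uv[:,1]).astype(int),np.round(uv[:,0]).astype(int)]
    return c['T'][:3,3]+d*r[:,None]
def proj(c,P):
    P=np.asarray(P,float).reshape(-1,3); q=(P-c['T'][:3,3])@c['T'][:3,:3]; q=q*[1,-1,-1]
    return cv2.projectPoints(q.reshape(-1,1,3),np.zeros(3),np.zeros(3),c['K'],c['D'])[0].reshape(-1,2)
def tri(c1,u1,c2,u2):
    A=[];b=[]
    a=rays(c1,u1)[0];d=rays(c2,u2)[0];a/=np.linalg.norm(a);d/=np.linalg.norm(d)
    o1=c1['T'][:3,3];o2=c2['T'][:3,3]
    t=np.linalg.lstsq(np.c_[a,-d],o2-o1,rcond=None)[0]
    p,q=o1+t[0]*a,o2+t[1]*d
    return (p+q)/2,np.linalg.norm(p-q)
def cloud(c):
    H,W=c['range_z'].shape; u,v=np.meshgrid(np.arange(W),np.arange(H)); uv=np.c_[u.ravel(),v.ravel()]
    return bydepth(c,uv).reshape(H,W,3)
def crop(c,x0,y0,x1,y1,k,name,gam=0.6):
    im=c['image'][y0:y1,x0:x1]; im=cv2.resize(im,None,fx=k,fy=k,interpolation=cv2.INTER_CUBIC)
    im=(255*(im/255.)**gam).astype(np.uint8)
    s=20 if k<8 else 10
    for x in range(-(-x0//s)*s,x1,s): cv2.putText(im,str(x),((x-x0)*k,8),0,.35,(0,255,255),1); cv2.line(im,((x-x0)*k,8),((x-x0)*k,12),(0,255,255),1)
    for y in range(-(-y0//s)*s,y1,s): cv2.putText(im,str(y),(0,(y-y0)*k+4),0,.35,(0,255,255),1)
    cv2.imwrite('pics/'+name,im)
E
python3 - <<'E'
from h import *
t=snap('top'); s=snap('side')
np.savez('c0.npz',ti=t['image'],si=s['image'])
crop(t,225,185,445,275,3,'t_rack.png'); crop(t,130,145,300,255,4,'t_bot.png')
crop(s,180,150,350,250,4,'s_rack.png'); crop(s,230,230,410,320,4,'s_bot.png')
E
```

```text
(no output)
```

View pics/t_rack.png

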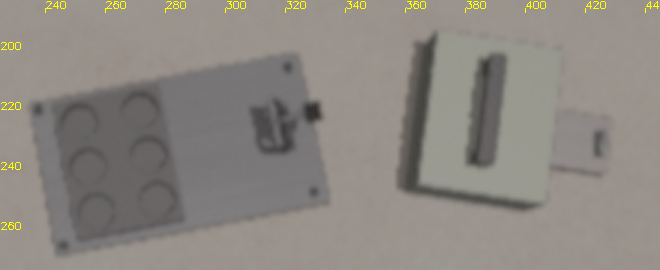

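View pics/t_bot.png

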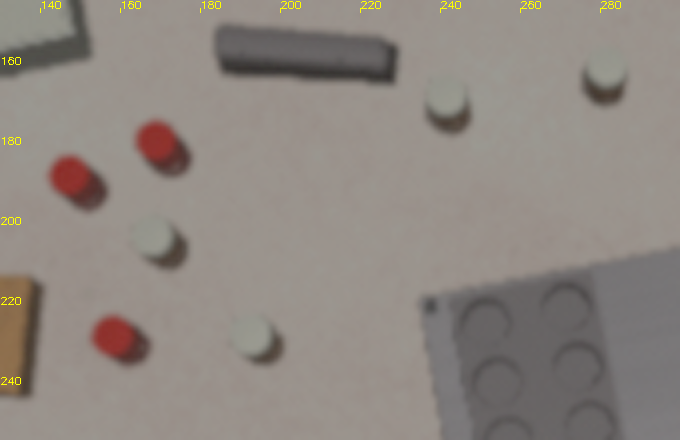

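View pics/s_rack.png

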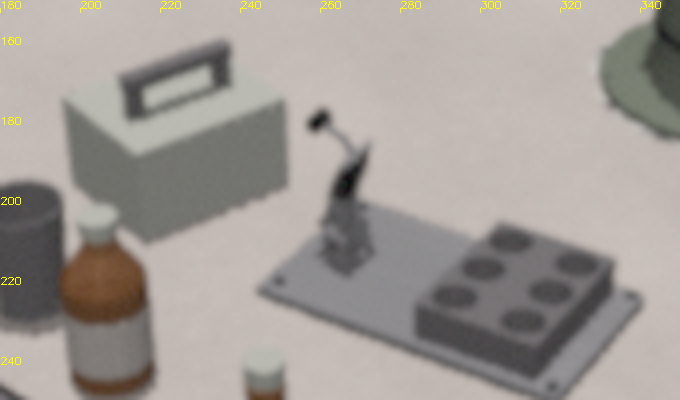

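View pics/s_bot.png

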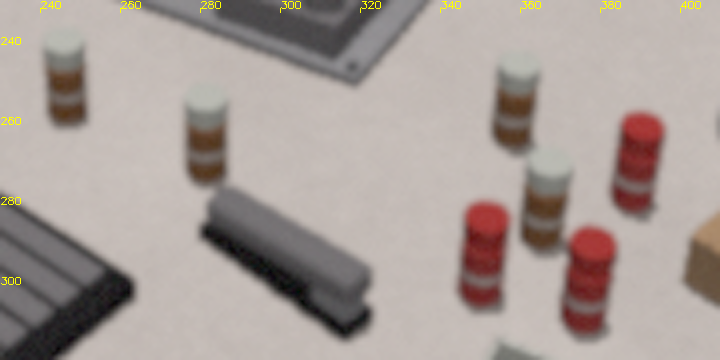

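```bash
cat > meas.py <<'E'
from h import *
def caps(c,side=False):
    im=c['image']; hsv=cv2.cvtColor(im,cv2.COLOR_BGR2HSV); P=cloud(c)
    return hsv,P
def rectof(pts,lo=None):
    r=cv2.minAreaRect(pts[:,:2].astype(np.float32)); return np.array(r[0]),r[1],r[2]
E
python3 - <<'E'
from meas import *
t=snap('top'); s=snap('side')
Pt=cloud(t);Ps=cloud(s)
# caps by depth in top: connected comps of z in 55..80
caps=[(241,170),(280,163),(168,204),(193,229)]; sc=[(246,242),(281,257),(358,247),(366,272)]
for a,nm in zip(caps+[(148,190),(170,181),(159,230)],'bbbbrrr'):
    x,y=a; w=Pt[y-9:y+10,x-9:x+10].reshape(-1,3); w=w[(w[:,2]>60)&(w[:,2]<85)]
    (cc,rad)=cv2.minEnclosingCircle(w[:,:2].astype(np.float32))
    print(nm,a,len(w),w.mean(0).round(1),np.array(cc).round(1),round(rad,1))
m=(Pt[...,2]>70)&(Pt[...,2]<85)
for nm,win,lo,hi in [('blocktop',(236,205,290,268),38,52),('plate',(230,195,340,272),6,20),('hoodtop',(355,190,445,260),80,100),('handle',(355,190,445,260),118,150),('toe',(405,210,440,250),12,30)]:
    x0,y0,x1,y1=win; w=Pt[y0:y1,x0:x1].reshape(-1,3); w=w[(w[:,2]>lo)&(w[:,2]<hi)]
    r=rectof(w); print(nm,len(w),np.median(w[:,2]).round(1),r[0].round(1),np.round(r[1],1),round(r[2],2))
w=Pt[200:240,300:335].reshape(-1,3);print('latch high',w[w[:,2]>60].round(0)[::3])
tb=Pt[300:330,150:200].reshape(-1,3); print('table z',np.median(Pt[250:260,200:225,2]),np.median(Ps[320:330,240:260,2]))
E
```

```text
b (241, 170) 90 [675.  152.9  69.1] [675.4 152.6] 16.1
b (280, 163) 87 [695.   31.1  68.5] [696.   31.4] 16.0
b (168, 204) 94 [572.8 374.5  69.1] [573.2 375.7] 17.0
b (193, 229) 92 [499.  300.   70.1] [499.9 300.6] 16.1
r (148, 190) 91 [621.2 438.1  68.7] [621.5 437.9] 17.0
r (170, 181) 92 [645.6 373.1  69.2] [646.  374.1] 16.4
r (159, 230) 93 [501.2 403.4  70.1] [500.2 404.8] 16.9
blocktop 996 44.8 [466.5  89. ] [138.1 110.2] 9.72
plate 3066 12.1 [484.5  27.1] [336.4 232.6] 88.51
hoodtop 1960 89.3 [ 496.  -278.7] [128.9 155.2] 79.56
handle 252 130.6 [ 497.  -270.7] [ 20.4 106.4] 78.68
toe 349 19.2 [ 477.3 -386. ] [60.4 61.2] 79.4
latch high [[ 289.   59. 1615.]
 [ 512.  -61.  121.]
 [ 510.  -62.  114.]
 [ 506.  -97.  137.]
 [ 508.  -59.  112.]
 [ 511.  -69.   90.]
 [ 502.  -93.  141.]
 [ 502. -102.  141.]
 [ 505.  -62.  112.]
 [ 511.  -74.   68.]
 [ 501.  -94.  135.]
 [ 499. -102.  143.]
 [ 501.  -61.  118.]
 [ 503.  -71.  100.]
 [ 497.  -93.  138.]
 [ 497. -102.  139.]
 [ 499.  -64.  113.]
 [ 505.  -77.   63.]
 [ 496.  -83.  131.]
 [ 495.  -91.  135.]
 [ 493.  -98.  147.]
 [ 289.   59. 1615.]
 [ 498.  -68.   97.]
 [ 493.  -74.  130.]
 [ 492.  -82.  134.]
 [ 492.  -91.  136.]
 [ 490.  -98.  146.]
 [ 492.  -61.  117.]
 [ 491.  -68.  128.]
 [ 490.  -77.  128.]
 [ 488.  -96.  139.]
 [ 489. -105.  136.]
 [ 490.  -67.  114.]
 [ 496.  -80.   65.]
 [ 487.  -64.  112.]
 [ 489.  -73.   99.]
 [ 484.  -66.  115.]
 [ 485.  -76.  103.]
 [ 483.  -70.   98.]
 [ 487.  -82.   62.]
 [ 478.  -69.  116.]
 [ 475.  -63.  119.]
 [ 289.   59. 1615.]
 [ 473.  -72.  104.]
 [ 470.  -72.  104.]
 [ 475.  -88.   61.]
 [ 469.  -76.   93.]
 [ 289.   59. 1615.]]
table z 0.7129690081357012 0.492610869254122
```

```bash
python3 - <<'E'
from meas import *
t=snap('top'); s=snap('side')
Pt=cloud(t);Ps=cloud(s)
for x,y in [(246,242),(281,257),(358,247),(366,272)]:
    w=Ps[y-12:y+10,x-9:x+10].reshape(-1,3); w=w[(w[:,2]>66)&(w[:,2]<75)]
    cc,rad=cv2.minEnclosingCircle(w[:,:2].astype(np.float32)); print('cap',len(w),w.mean(0).round(1),np.round(cc,1),round(rad,1))
for nm,win,lo,hi in [('blocktop',(280,200,335,248),41,50),('hoodtop',(190,155,255,215),86,95),('handle',(200,155,245,185),128,140)]:
    x0,y0,x1,y1=win; w=Ps[y0:y1,x0:x1].reshape(-1,3); w=w[(w[:,2]>lo)&(w[:,2]<hi)]
    r=rectof(w); print(nm,len(w),np.median(w[:,2]).round(1),r[0].round(1),np.round(r[1],1),round(r[2],2))
# triangulate cap centroid by colour (white cap) 
for a,b in [((241.3,169.3),(246,240.5)),((280,162.5),(281,255.5)),((167.8,203.5),(357,0)),]:pass
# knob: dark blob 
for c,w in ((t,(318,214,336,230)),(s,(250,172,264,186))):
    x0,y0,x1,y1=w; g=c['image'][y0:y1,x0:x1].max(2); m=cv2.connectedComponentsWithStats((g<g.min()+35).astype(np.uint8)); i=1+np.argmax(m[2][1:,4]); k=m[3][i]+[x0,y0]; print('knob px',k.round(1),m[2][i]); c['k']=k
print('knob',tri(t,t['k'],s,s['k']))
# hood handle ends two-view : handle mask centroid
P=Pt[190:260,355:445]; m=((P[...,2]>120)&(P[...,2]<145)); v,u=np.nonzero(m); ht=[u.mean()+355,v.mean()+190]
P=Ps[150:190,195:250]; m=((P[...,2]>126)&(P[...,2]<145)); v,u=np.nonzero(m); hs=[u.mean()+195,v.mean()+150]
print('handle',tri(t,ht,s,hs))
w=Ps[165:225,245:275].reshape(-1,3); print(w[w[:,2]>60].round(0)[::4].tolist())
E
```

```text
cap 71 [699.5  28.9  70.8] [698.6  26.5] 17.9
cap 75 [680.1 151.1  70.6] [679.5 148.9] 18.5
cap 62 [501.  298.   69.1] [500.  297.7] 17.6
cap 74 [575.9 373.8  68.9] [575.4 373.7] 17.0
blocktop 633 46.1 [467.4  84. ] [148.2 114.1] 10.09
hoodtop 626 91.7 [ 566.4 -281.5] [297.7 154.4] 1.38
handle 102 133.4 [ 499.9 -272.8] [ 24.6 107.8] 77.6
knob px [319.8 225.2] [ 0  5  6 11 42]
knob px [259.5 179.8] [ 8  6  4  4 11]
knob (array([496.80769344, -82.92450332, 140.40345219]), np.float64(26.838915217473854))
handle (array([ 498.35240803, -272.41777946,  129.2841562 ]), np.float64(6.326526007928236))
[[1459.0, 827.0, 928.0], [431.0, -226.0, 95.0], [430.0, -222.0, 91.0], [437.0, -216.0, 92.0], [447.0, -215.0, 93.0], [434.0, -208.0, 90.0], [446.0, -211.0, 90.0], [451.0, -217.0, 86.0], [440.0, -208.0, 85.0], [454.0, -209.0, 86.0], [437.0, -206.0, 80.0], [493.0, -98.0, 146.0], [443.0, -210.0, 77.0], [505.0, -100.0, 146.0], [488.0, -98.0, 140.0], [444.0, -210.0, 73.0], [505.0, -105.0, 141.0], [499.0, -92.0, 144.0], [449.0, -209.0, 71.0], [433.0, -206.0, 66.0], [507.0, -94.0, 143.0], [453.0, -211.
[... 210 characters left out ...]
119.0], [482.0, -73.0, 116.0], [493.0, -76.0, 116.0], [487.0, -64.0, 118.0], [491.0, -65.0, 116.0], [505.0, -66.0, 118.0], [476.0, -74.0, 101.0], [510.0, -61.0, 119.0], [473.0, -77.0, 95.0], [509.0, -62.0, 114.0], [475.0, -75.0, 92.0], [501.0, -69.0, 103.0], [475.0, -75.0, 88.0], [501.0, -74.0, 97.0], [477.0, -78.0, 84.0], [498.0, -72.0, 93.0], [1459.0, 827.0, 928.0], [505.0, -71.0, 93.0], [473.0, -81.0, 73.0], [505.0, -71.0, 89.0], [474.0, -81.0, 70.0], [501.0, -74.0, 81.0], [521.0, -69.0, 89.0], [500.0, -70.0, 79.0], [511.0, -75.0, 78.0], [487.0, -78.0, 65.0], [504.0, -81.0, 68.0], [489.0, -76.0, 63.0], [502.0, -79.0, 64.0], [519.0, -76.0, 70.0], [505.0, -71.0, 65.0], [521.0, -79.0, 61.0]]
```

```bash
python3 - <<'E'
from meas import *
t=snap('top'); s=snap('side')
a=np.array([(78,120),(88,165),(95,211),(139,109),(149,154),(158,199)])/3+[225,185]
b=np.array([(511,240),(484,268),(455,296),(577,263),(551,292),(523,320)])/4+[180,150]
A=onplane(t,a,45);B=onplane(s,b,45)
print(A.round(1)[:,:2].tolist(),A.mean(0));print(B.round(1)[:,:2].tolist(),B.mean(0))
print('tri block centre',tri(t,a.mean(0),s,b.mean(0)))
crop(s,275,195,345,250,10,'s_blk.png'); crop(t,232,200,292,272,8,'t_blk.png')
E
```

```text
[[506.9, 126.7], [461.2, 117.5], [415.1, 111.3], [516.5, 65.1], [470.8, 56.2], [425.4, 48.3]] [465.98345962  87.51472752  45.        ]
[[425.1, 48.7], [471.4, 57.1], [516.8, 64.0], [415.8, 110.2], [462.1, 118.7], [506.4, 124.7]] [466.24338807  87.25234398  45.        ]
tri block centre (array([466.03971916,  87.32324869,  44.37998739]), np.float64(0.47788094369962814))
```

View pics/s_blk.png

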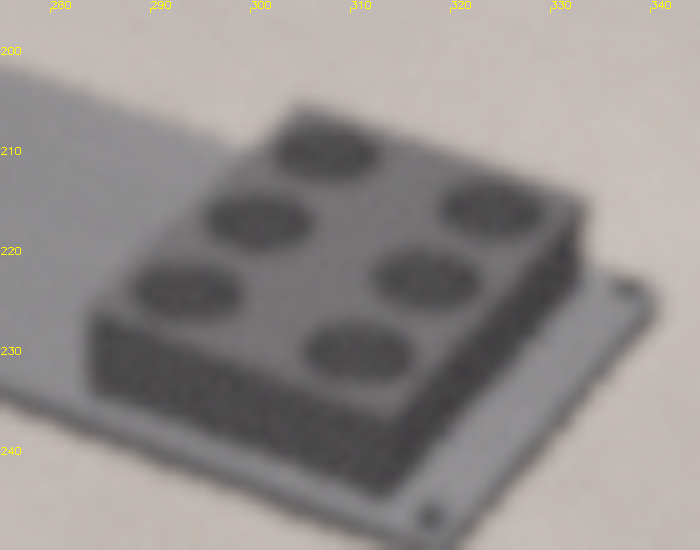

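View pics/t_blk.png

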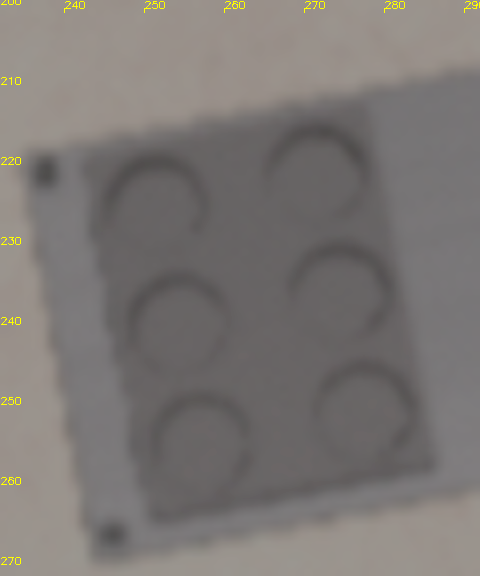

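```bash
cat >> h.py <<'E'
def R(deg):
    c,s=np.cos(np.radians(deg)),np.sin(np.radians(deg)); return np.array([[c,s,0],[s,-c,0],[0,0,-1.]])
def bestR(pos,deg):
    q0=np.array(read_state()['qpos']); best=None
    for d in (deg,deg+180):
        q=inverse_kinematics(pos,R(d))
        if q is not None:
            k=abs(np.array(q)-q0).max()+ (2 if abs(q[6])>2.2 else 0)
            if best is None or k<best[0]: best=(k,d,q)
    if best is None: raise PlanningError(f'no ik {pos} {deg}')
    return R(best[1])
RC=np.array([466.1,87.4]); RA=99.3
def rack(x,y,c=None):
    c=RC if c is None else c
    a=np.radians(RA); return c+x*np.array([np.cos(a),np.sin(a)])+y*np.array([-np.sin(a),np.cos(a)])
def st(m=''):
    s=read_state(); print(m,'t',round(s['time'],2),'pos',np.round(s['eef_pos'],1),'F',np.round(s['ft_force'],1),'gap',round(s['finger_gap'],1))
E
python3 - <<'E'
from h import *
p=[499.5,299.5]
Rm=bestR([*p,160],RA+90); movep([*p,160],Rm); st()
t=snap('top');s=snap('side'); cv2.imwrite('pics/t1.png',t['image']);cv2.imwrite('pics/s1.png',s['image'])
movel([*p,33],max_speed=200); st()
clamp(); st()
movel([*p,140],max_speed=200); st()
E
```

```text
t 1.93 pos [498.8 301.2 160.1] F [-0.1  0.4  0.1] gap 85.6
 t 2.82 pos [499.9 299.9  33.9] F [-0.1  0.2  0.5] gap 85.7
 t 3.36 pos [499.7 299.7  33.5] F [-1.3  0.3  8.1] gap 30.6
 t 4.04 pos [499.  299.3 139.2] F [ 0.7  0.1 -2.2] gap 31.1
```

View pics/t1.png

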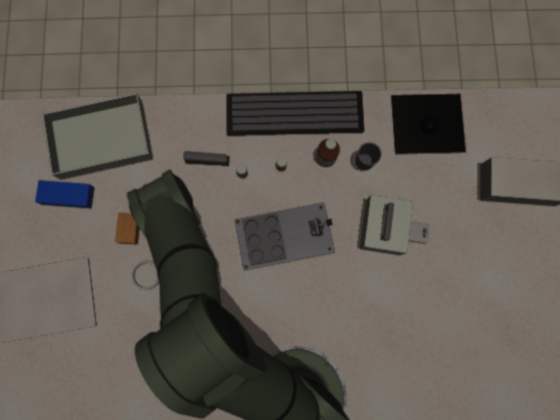

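View pics/s1.png

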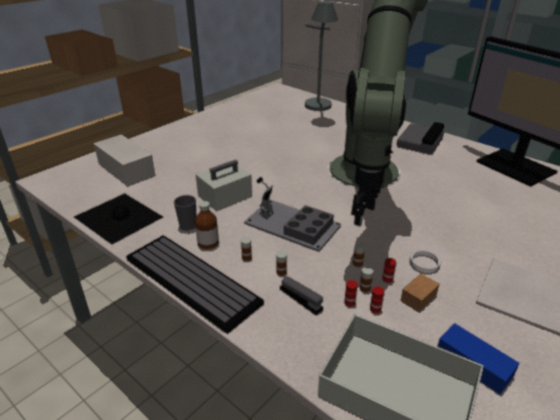

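```bash
cat >> h.py <<'E'
def insert(bx,by,zg):
    """bottle held with TCP zg above its bottom ; lower into bore"""
    p=rack(bx,by); zt=zg+20
    Rm=bestR([*p,zt+75],RA+90)
    movep([*p,zt+75],Rm); movel([*p,zt+32],max_speed=150)
    wait(.1)
    for dx,dy in [(0,0),(2,0),(-2,0),(0,2),(0,-2),(2,2),(-2,-2),(2,-2),(-2,2)]:
        q=rack(bx+dx,by+dy); movel([*q,zt+30],max_speed=80)
        hit=movel([*q,zt+0.5],max_speed=50,guard=10)
        z=read_state()['eef_pos'][2]; st(f'try {dx},{dy} hit {hit}')
        if z<zt+6:
            break
    else:
        return False
    return True
E
python3 - <<'E'
from h import *
print(insert(31,46,33)); 
E
```

```text
try 0,0 hit True t 6.27 pos [415.3 110.4  53. ] F [-0.8  0.3  5.8] gap 31.1
True
```

```bash
cat >> h.py <<'E'
def release(z=190):
    open_gripper(); p=read_state()['eef_pos']; movel([p[0],p[1],z],max_speed=250)
def pick(x,y,deg,zg=33):
    Rm=bestR([x,y,160],deg); movep([x,y,160],Rm); movel([x,y,zg],max_speed=180); clamp(); st('clamped'); movel([x,y,150],max_speed=200); st('lifted')
E
python3 - <<'E'
from h import *
release(); t=snap('top'); s=snap('side'); P=cloud(t)
for x,y in [(241,170),(280,163),(168,204)]:
    w=P[y-12:y+13,x-12:x+13].reshape(-1,3); w=w[(w[:,2]>60)&(w[:,2]<85)]; print(len(w), np.round(cv2.minEnclosingCircle(w[:,:2].astype(np.float32))[0],1) if len(w) else None)
crop(s,230,150,420,310,4,'s2.png'); st()
E
```

```text
91 [675.7 152.6]
89 [695.4  30.5]
94 [572.7 375.9]
 t 7.64 pos [414.6 110.2 189.2] F [-0.4 -0.  -0.2] gap 85.5
```

View pics/s2.png

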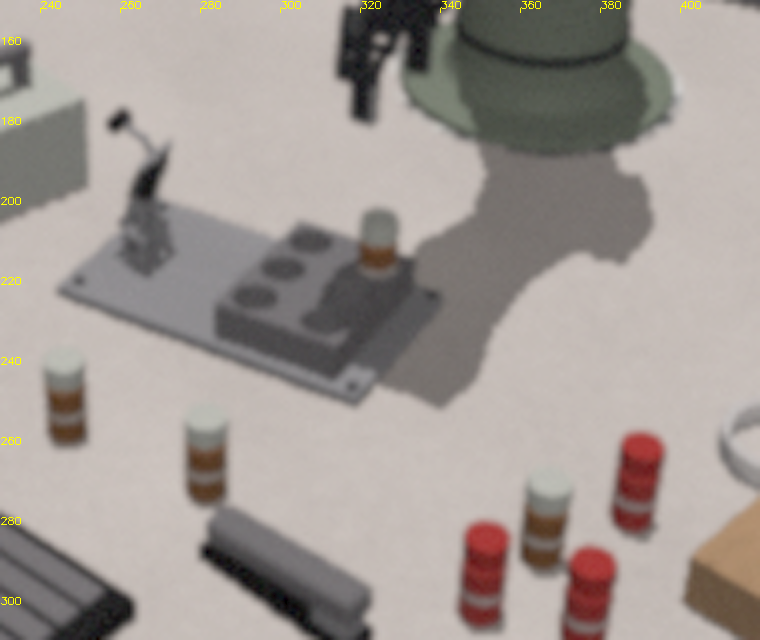

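The first bottle stands in the bore at (325,210). The three amber, white-capped bottles are at (246,248), (281,262) and (366,274). The red ones at (351,292), (377,297) and (389,268) are the look-alikes, so I leave those alone. The next pick is the amber one between the reds.

```bash
cat > nxt.py <<'E'
from h import *
import sys
px=int(sys.argv[1]),int(sys.argv[2]); off=np.array([1.5,-1]); 
def locate():
    P=cloud(snap('top')); x,y=px; w=P[y-20:y+21,x-20:x+21]; return P
P=cloud(snap('top')); x,y=px; w=P[y-10:y+11,x-10:x+11].reshape(-1,3); w=w[(w[:,2]>60)&(w[:,2]<85)]
c=np.array(cv2.minEnclosingCircle(w[:,:2].astype(np.float32))[0]); print(len(w),c)
assert len(w)>70
c=c+off
deg=float(sys.argv[3]); 
pick(*c,deg)
g=read_state()['finger_gap']; assert g>25
if insert(float(sys.argv[4]),float(sys.argv[5]),33): release(); st()
t=snap('top'); s=snap('side'); crop(s,230,150,420,310,4,f's_{x}.png')
E
python3 nxt.py 168 204 107 31 -46
```

```text
93 [573.14971924 376.28189087]
clamped t 10.28 pos [575.  375.3  33.6] F [-2.  -2.1  5.5] gap 30.6
lifted t 11.01 pos [574.1 374.9 148.8] F [-0.7 -0.4 -1.3] gap 30.7
try 0,0 hit True t 13.93 pos [506.5 125.4  52.9] F [ 1.4 -1.   5.6] gap 30.5
 t 15.21 pos [506.  124.9 189.9] F [-0.  -0.1  0.6] gap 85.5
```

View pics/s_168.png

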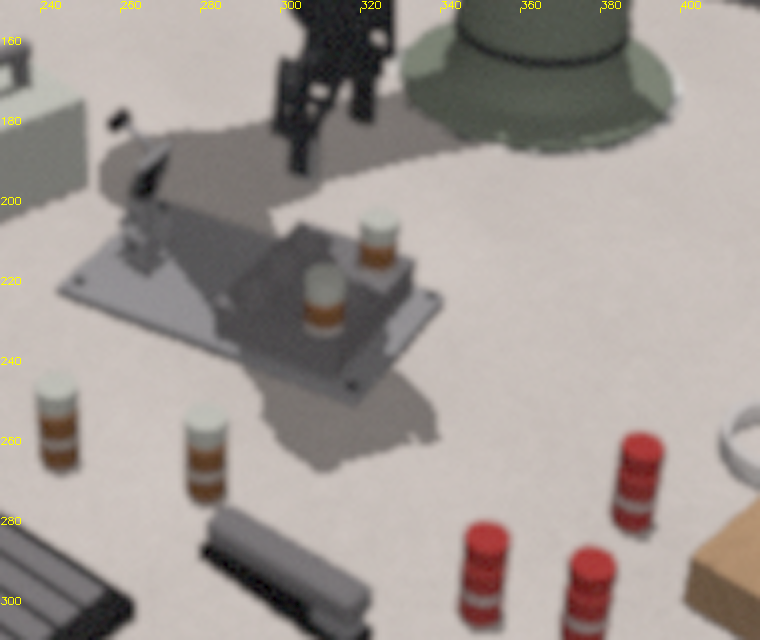

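Two bottles are in bores, at (325,212) and (311,226). The left bottle was knocked from about (246,248) to (244,254). I'll pick A next, then relocate that one.

```bash
python3 nxt.py 241 170 9.3 -31 -46; python3 - <<'E'
from h import *
t=snap('top'); P=cloud(t); x,y=280,160
m=(P[y-25:y+25,x-30:x+30,2]>62)&(P[y-25:y+25,x-30:x+30,2]<80)
v,u=np.nonzero(m); print(u.mean()+x-30,v.mean()+y-25,len(u)); crop(t,230,140,350,260,5,'t5.png')
E
```

```text
0 [0. 0.]
275.4634146341463 154.21951219512195 82Traceback (most recent call last):
  File "nxt.py", line 8, in <module>
    assert len(w)>70
           ^^^^^^^^^
AssertionError
```

View pics/t5.png

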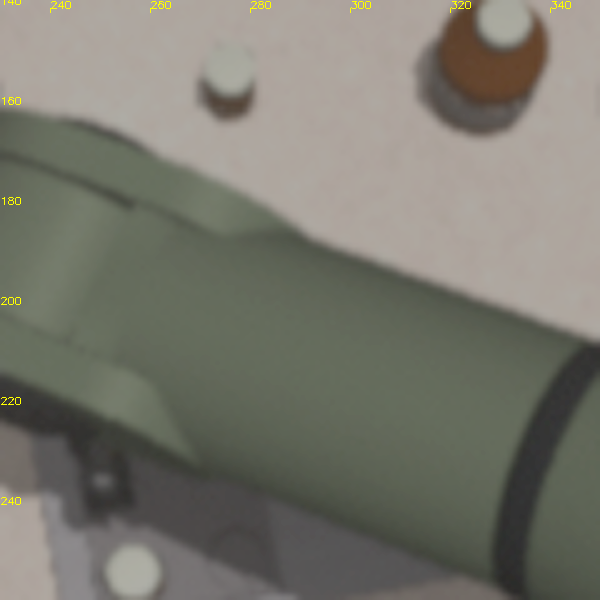

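```bash
python3 nxt.py 275 154 99 -31 -46
```

```text
86 [720.00537109  47.22512817]
clamped t 17.89 pos [721.8  46.2  33.5] F [-0.6 -1.8  5.8] gap 30.8
lifted t 18.62 pos [721.   45.9 148.7] F [ 0.3  0.5 -1.2] gap 30.9
try 0,0 hit True t 21.51 pos [516.   64.2  52.8] F [-2.2  0.3  9.3] gap 30.4
 t 22.78 pos [515.7  63.8 190. ] F [-0.  -1.  -0.8] gap 85.6
```

```bash
python3 - <<'E'
from h import *
t=snap('top'); crop(t,200,120,320,260,4,'t6.png'); st()
E
```

```text
t 22.93 pos [515.4  64.  189.1] F [ 0.5 -0.2 -0.3] gap 85.6
```

View pics/t6.png

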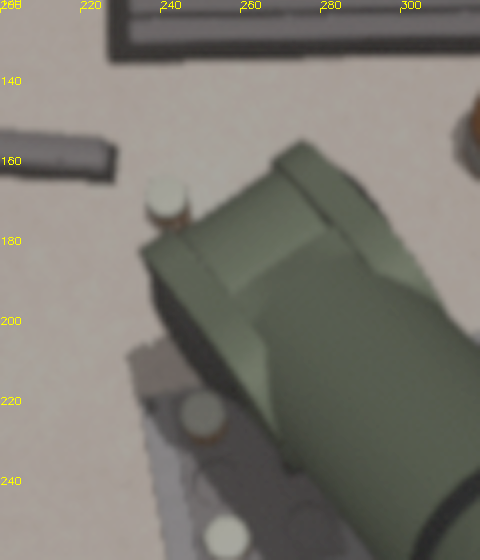

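View pics/s_275.png

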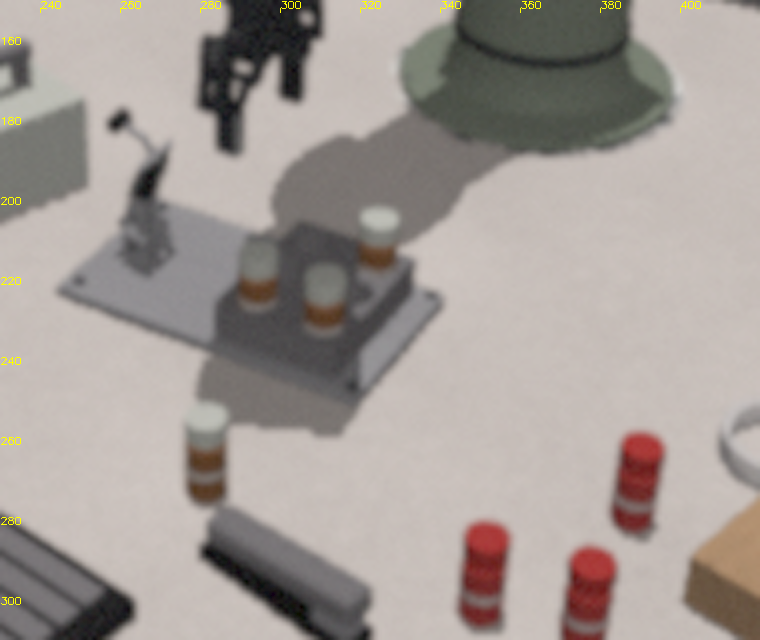

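```bash
python3 nxt.py 241 170 9.3 -31 46
```

```text
89 [676.38500977 152.81175232]
clamped t 25.16 pos [678.1 151.9  33.5] F [-1.5  0.5  5.3] gap 30.8
lifted t 25.89 pos [677.4 151.5 148.8] F [ 1.  -1.  -1.5] gap 30.7
try 0,0 hit True t 28.32 pos [425.3  49.4  53.4] F [-1.9 -0.8 12.2] gap 30.8
 t 29.6 pos [424.9  48.9 189.8] F [ 0.7  0.4 -1.4] gap 85.3
```

View pics/s_241.png

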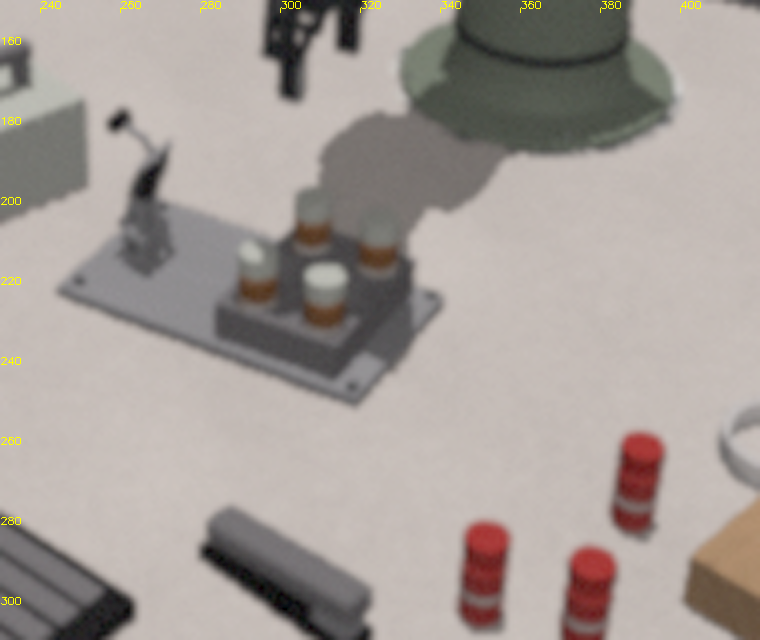

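All four amber bottles stand in bores, at about (293,215), (305,205), (323,212) and (311,222). Next I measure the hood.

```bash
python3 - <<'E'
from h import *
t=snap('top'); s=snap('side'); crop(t,355,190,435,262,9,'t_hood.png'); crop(s,190,150,260,212,10,'s_hood.png')
E
```

```text
(no output)
```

View pics/t_hood.png

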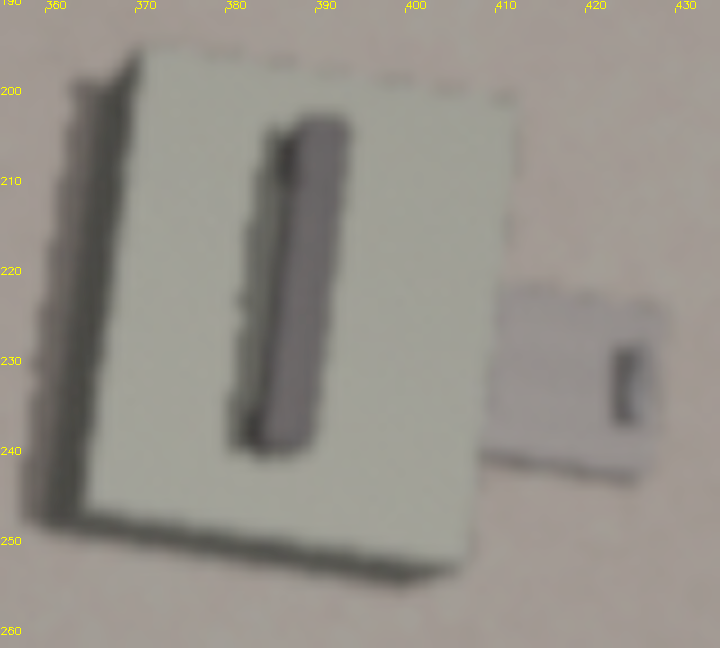

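View pics/s_hood.png

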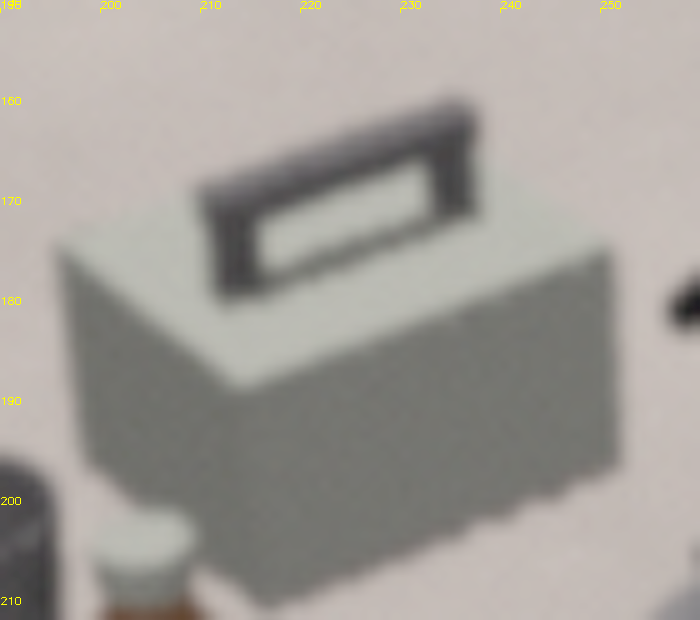

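```bash
python3 - <<'E'
from h import *
t=snap('top'); s=snap('side')
f=lambda a:np.array(a,float)/9+[355,190]
g=lambda a:np.array(a,float)/10+[190,150]
c=onplane(t,f([(137,48),(517,97),(462,560),(85,512)]),90)[:,:2]; print('top hood',c.round(1).tolist(),c.mean(0)); 
for i,j in((0,1),(3,2),(0,3),(1,2)): d=c[i]-c[j]; print(np.linalg.norm(d).round(1),np.degrees(np.arctan2(d[1],d[0])).round(2))
h=onplane(t,f([(299,118),(350,118),(310,455),(262,455)]),132)[:,:2]; print('top bar',h.round(1).tolist(),h.mean(0))
d=h[0]-h[3]; print(np.degrees(np.arctan2(d[1],d[0])))
c=onplane(s,g([(57,245),(245,390),(612,248)]),90)[:,:2]; print('side hood',c.round(1).tolist(),(c[0]+c[2])/2)
for i,j in((0,1),(2,1)): d=c[i]-c[j]; print(np.linalg.norm(d).round(1),np.degrees(np.arctan2(d[1],d[0])).round(2))
print('height tri of hood top right/left corners', tri(t,f((137,48)),s,g((245,390))), tri(t,f((85,512)),s,g((612,248))))
E
```

```text
top hood [[580.5, -230.1], [561.0, -354.7], [409.2, -326.1], [428.0, -204.6]] [ 494.67307083 -278.8471754 ]
126.1 81.1
123.0 81.22
154.6 -9.49
154.4 -10.67
top bar [[548.4, -272.8], [548.0, -289.1], [440.3, -269.5], [440.7, -254.3]] [ 494.35965826 -271.41944746]
-9.724994234557963
side hood [[563.4, -350.7], [585.9, -227.9], [435.4, -201.0]] [ 499.42154458 -275.87926297]
124.9 -100.36
152.9 169.89
height tri of hood top right/left corners (array([ 581.80803588, -231.45774531,   86.3726467 ]), np.float64(1.8209098090488216)) (array([ 429.01881225, -206.14714606,   85.06844588]), np.float64(1.8445798032087797))
```

```bash
python3 - <<'E'
from h import *
p=[496.5,-271.3]
Rm=bestR([*p,200],80.1); print(Rm[:,0])
movep([*p,220],Rm); st(); t=snap('top')
print(movel([*p,105],max_speed=150,guard=12)); st(); clamp(); st('cl')
E
```

```text
[-0.1719291  -0.98510933  0.        ]
 t 31.15 pos [ 496.7 -270.   219.8] F [ 0.7  0.7 -0.7] gap 85.4
False
 t 32.12 pos [ 497.  -271.4  105.8] F [-0.2 -1.9  0.4] gap 85.3
cl t 32.74 pos [ 496.4 -271.6  105.1] F [-0.6 -2.9  1.1] gap 17.3
```

```bash
python3 - <<'E'
from h import *
p=[496.5,-271.3]
movel([*p,285],max_speed=150); st('lift')
# rotate so hood x aligned to rack: current tool x = hood -x at 260.1 deg -> RA+180
g=rack(8,0)
fr=R(RA+180)
movel([*g,285],frame=fr,max_speed=150); st('over'); wait(.3); st()
t=snap('top');s=snap('side'); cv2.imwrite('pics/s7.png',s['image']); crop(s,190,60,390,260,3,'s7c.png'); crop(t,200,150,360,290,4,'t7.png')
E
```

```text
lift t 34.09 pos [ 496.2 -271.1  284.2] F [ 0.2  0.  -4.6] gap 16.8
over t 36.69 pos [464.9  94.9 285. ] F [ 0.4 -0.3 -4.4] gap 17.0
 t 36.99 pos [464.8  95.2 285. ] F [ 0.1 -0.5 -5.3] gap 17.2
```

View pics/s7c.png

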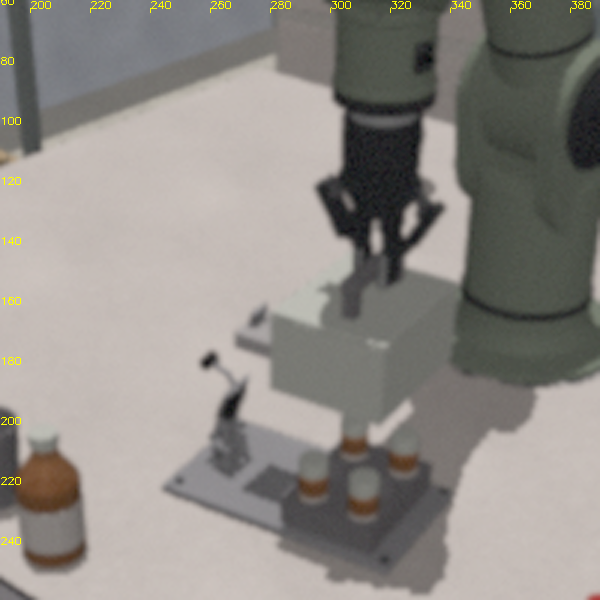

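View pics/t7.png

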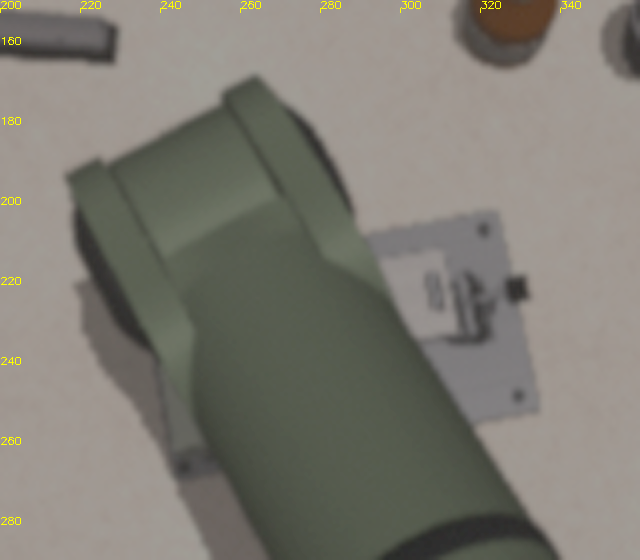

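```bash
python3 - <<'E'
from h import *
s=snap('side'); t=snap('top')
print(proj(s,[[*rack(x,y),z] for x,y,z in [(63,-78,180),(-63,-78,180),(63,-78,270),(-63,-78,270),(63,78,270)]]).round(1).tolist())
print('toe top in top cam',proj(t,[[*rack(x,y),z] for x,y,z in [(-138,-30,200),(-138,30,200)]]).round(1).tolist())
crop(s,270,140,350,210,10,'s8.png'); crop(t,285,200,335,245,14,'t8.png')
E
```

```text
[[317.0, 201.9], [280.1, 189.8], [318.4, 175.0], [280.0, 163.6], [342.5, 153.0]]
toe top in top cam [[310.8, 211.7], [315.2, 233.1]]
```

View pics/s8.png

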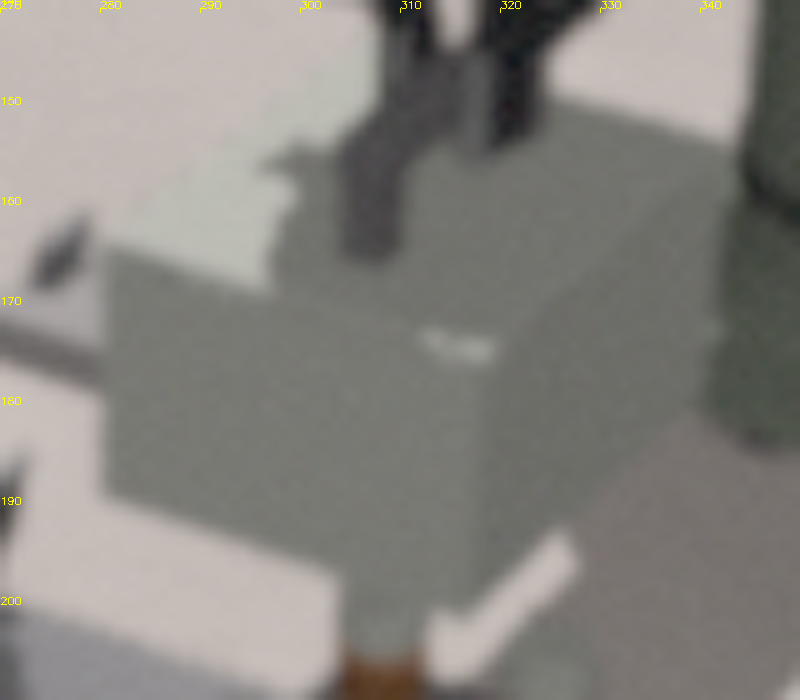

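View pics/t8.png

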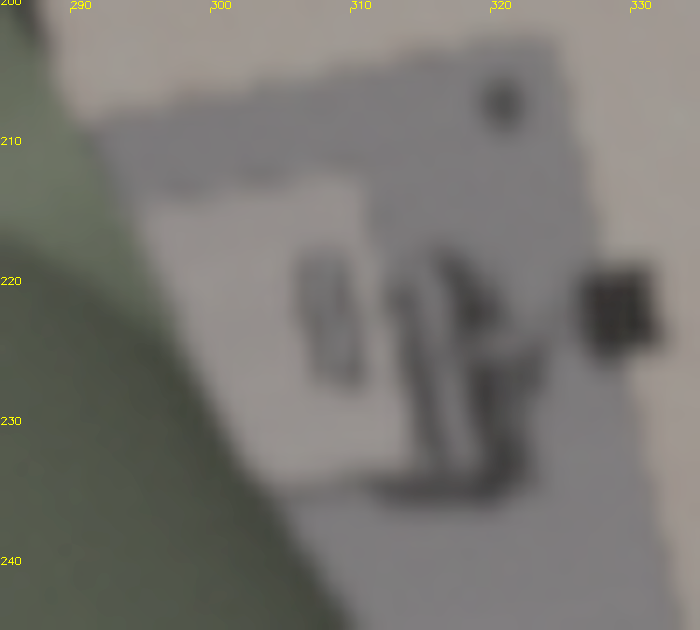

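```bash
cat > hood.py <<'E'
from h import *
movel([*rack(8,0),205],max_speed=120,guard=15); st('205')
print(movel([*rack(8,0),157],max_speed=60,guard=10)); st('157')
ok=False
for dx,dy in [(0,0),(0,-2),(0,2),(-2,0),(2,0),(0,-4),(0,4),(2,-2),(-2,-2),(2,2),(-2,2)]:
    movel([*rack(8+dx,dy),153],max_speed=60,guard=15)
    h=movel([*rack(8+dx,dy),117],max_speed=40,guard=12); st(f'try {dx},{dy},{h}')
    if read_state()['eef_pos'][2]<140: ok=True;break
print(ok)
E
python3 hood.py
```

```text
205 t 38.01 pos [465.1  95.5 205.6] F [-0.1  0.1 -4.8] gap 16.8
False
157 t 38.96 pos [465.   95.4 157.2] F [ 0.4  0.9 -4.7] gap 16.7
try 0,0,True t 40.1 pos [464.5  94.7 116.7] F [ 0.  -2.8  5.3] gap 17.1
True
```

```bash
python3 - <<'E'
from h import *
open_gripper(); p=read_state()['eef_pos']; movel([p[0],p[1],230],max_speed=200); 
# move out of view
movel([330,250,300],max_speed=300); st()
t=snap('top');s=snap('side'); crop(t,225,185,345,275,6,'t9.png'); crop(s,230,150,350,250,6,'s9.png')
P=cloud(t)
w=P[190:270,230:345].reshape(-1,3)
for lo,hi in((98,112),(140,155)):
    v=w[(w[:,2]>lo)&(w[:,2]<hi)]; print(len(v),np.median(v[:,2]),cv2.minAreaRect(v[:,:2].astype(np.float32)))
E
```

```text
t 42.36 pos [330.2 249.2 299.2] F [-0.2 -0.5 -0.2] gap 85.3
1728 102.17007848633864 ((475.1589660644531, 38.598388671875), (153.19668579101562, 229.11317443847656), 9.098200798034668)
226 143.74133237142553 ((459.8936462402344, 6.250312805175781), (216.23703002929688, 104.58194732666016), 86.1369400024414)
```

View pics/t9.png

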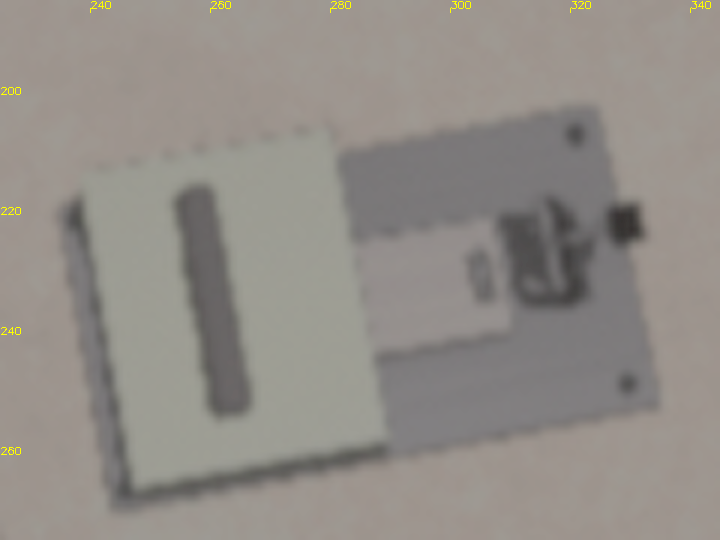

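View pics/s9.png

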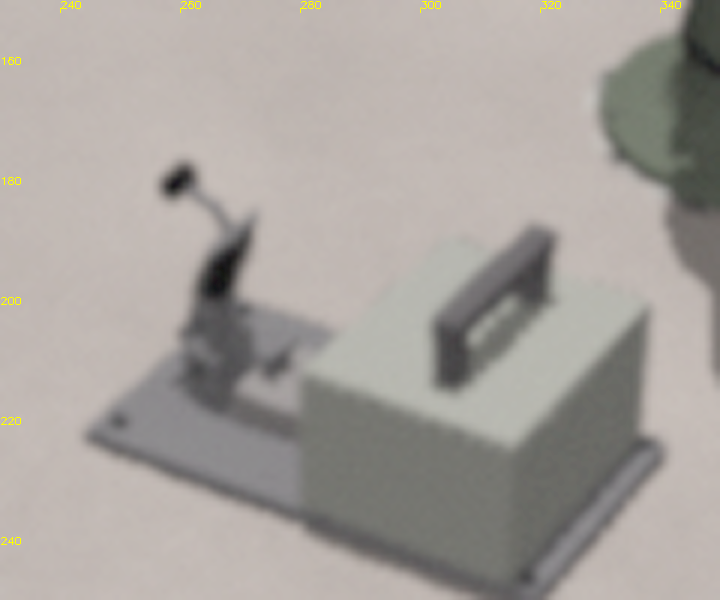

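```bash
python3 - <<'E'
from h import *
t=snap('top');s=snap('side')
print('knob tri',tri(t,(329.3,222.2),s,(259.8,180)))
a=np.radians(RA); ex=np.array([np.cos(a),np.sin(a)]);ey=np.array([-ex[1],ex[0]])
def rk(P): d=P[:,:2]-RC; return np.c_[d@ex,d@ey,P[:,2]]
k=tri(t,(329.3,222.2),s,(259.8,180))[0]; print('knob rack',rk(k[None]).round(1))
for c,(x0,y0,x1,y1) in ((s,(250,172,280,222)),(t,(300,214,336,238))):
    P=rk(cloud(c)[y0:y1,x0:x1].reshape(-1,3)); P=P[(P[:,2]>55)&(P[:,2]<300)&(P[:,0]<-100)&(abs(P[:,1])<40)]; P=P[np.argsort(-P[:,2])]; print(P.round(0).astype(int).tolist())
crop(s,245,165,300,225,12,'s10.png'); crop(t,295,205,340,245,14,'t10.png')
E
```

```text
knob tri (array([ 496.79287414, -100.20725461,  135.33341569]), np.float64(0.08109136177821222))
knob rack [[-190.1    0.   135.3]]
[[-189, 0, 147], [-193, 6, 147], [-187, 3, 146], [-188, -2, 145], [-194, 2, 145], [-185, 0, 144], [-194, -5, 144], [-197, -6, 144], [-197, -12, 143], [-191, -9, 143], [-185, -12, 143], [-199, 3, 143], [-193, 0, 142], [-195, -9, 142], [-188, -2, 141], [-191, -3, 140], [-181, -12, 140], [-194, -11, 140], [-185, -6, 140], [-183, -3, 139], [-197, -12, 139], [-187, 2, 139], [-189, 11, 138], [-186, 7, 137], [-188, -8, 136], [-191, -9, 136], [-178, 0, 135], [-180, -1, 135], [-198, -11, 135], [-184, -1, 134], [-197, -1, 134], [-173, -1, 133], [-176, -2, 133], [-196, -7, 133], [-190, -11, 133], [-194, -10, 132], [-189, -7, 131], [-181, -1, 131], [-172, -2, 131], [-184, -2, 130], [-170, 1, 130], [-176, -2, 129], [-168, -3, 129], [-165, -1, 128], [-171, -4, 128], [-164, -3, 126], [-162, 0, 125], [-169, -1, 123], [-161, -1, 122], [-164, -3, 122], [-156, 9, 119], [-156, -21, 118], [-154, 18, 118], [-164, -3, 118], [-158, -13, 118], [-160, -21, 118], [-154, 12, 117], 
[... 3803 characters left out ...]
, [-162, -8, 101], [-161, 10, 101], [-158, -6, 101], [-161, -20, 101], [-159, -24, 100], [-165, 7, 100], [-164, 10, 100], [-162, -11, 99], [-160, -12, 99], [-162, 4, 99], [-162, 21, 98], [-160, 18, 97], [-156, 23, 97], [-159, 24, 96], [-160, 3, 96], [-161, -18, 96], [-159, 8, 94], [-161, 12, 93], [-162, 24, 93], [-162, -16, 86], [-165, -19, 83], [-166, -17, 74], [-167, 22, 72], [-168, 19, 71], [-169, -2, 68], [-167, 25, 68], [-170, -21, 66], [-167, 9, 66], [-169, 0, 65], [-172, 1, 64], [-171, 22, 64], [-170, -15, 61], [-172, 19, 61], [-171, 9, 61], [-167, 15, 60], [-164, 11, 59], [-174, -21, 58], [-173, 15, 57], [-171, -19, 57], [-172, 3, 56], [-172, -12, 56], [-125, -3, 56], [-165, 23, 55]]
```

View pics/s10.png

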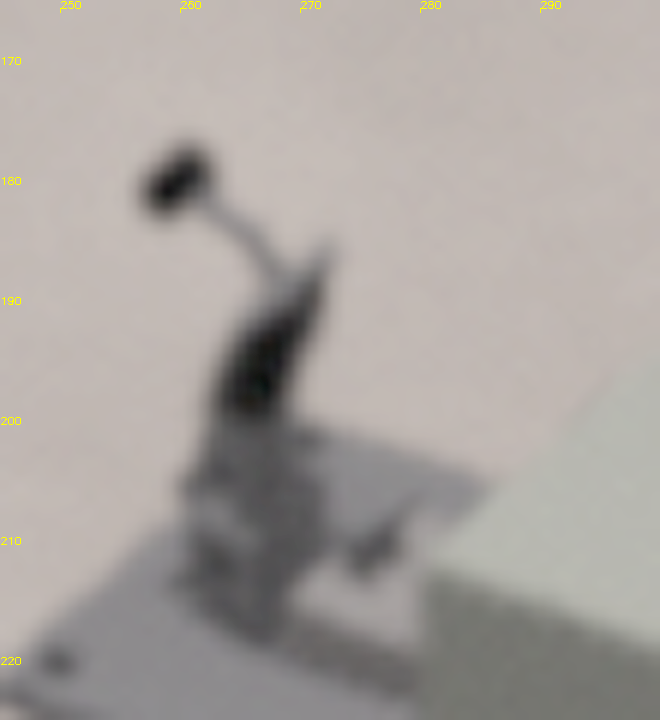

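View pics/t10.png

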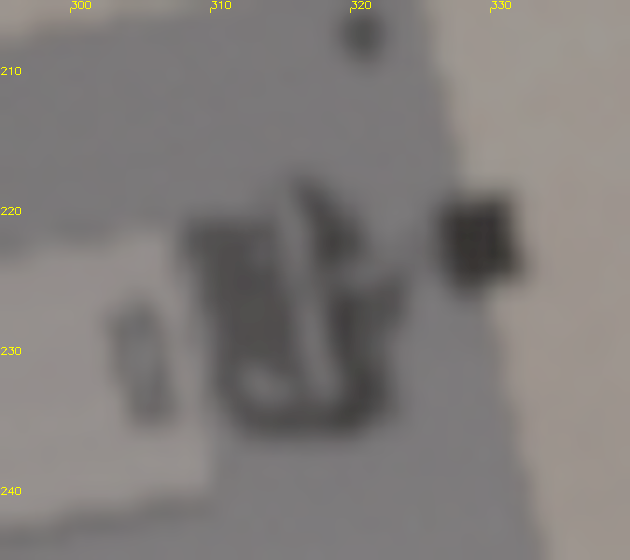

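```bash
cat > push1.py <<'E'
from h import *
E=np.array([-173.,52.]);L=85.
def k(ps): return E+L*np.array([np.cos(np.radians(ps)),np.sin(np.radians(ps))])
clamp()
p=rack(-226,0); Rm=bestR([*p,260],RA+90); 
movep([*p,260],Rm); print(movel([*p,131],max_speed=200,guard=10)); st()
for ps in (101,90,80,70,60,50,43):
    x,z=k(ps); h=movel([*rack(x-18,0),z-6],max_speed=80,guard=8); st(f'{ps} {h}')
s=snap('side');t=snap('top'); crop(s,240,120,350,230,6,'s11.png'); crop(t,295,205,340,245,14,'t11.png')
E
python3 push1.py
```

```text
False
 t 46.29 pos [ 503.2 -135.5  131.9] F [0.8 0.6 0.3] gap 0.3
101 False t 46.67 pos [ 499.8 -116.7  130. ] F [ 0.5 -0.   0.3] gap -0.1
90 False t 47.02 pos [ 497.  -100.6  131.1] F [-1.  -0.2  0.3] gap -0.4
80 False t 47.36 pos [494.5 -86.2 129.7] F [-0.2 -0.3  0.3] gap 0.2
70 False t 47.69 pos [492.3 -72.3 125.8] F [ 0.7 -0.2 -0.2] gap -0.2
60 False t 48.02 pos [490.  -59.1 119.5] F [0.6 0.1 0.4] gap -0.3
50 False t 48.36 pos [488.  -47.1 111. ] F [0.1 0.4 0.7] gap 0.1
43 False t 48.64 pos [486.8 -39.7 103.9] F [-0.4  0.  -0. ] gap 0.2
```

View pics/s11.png

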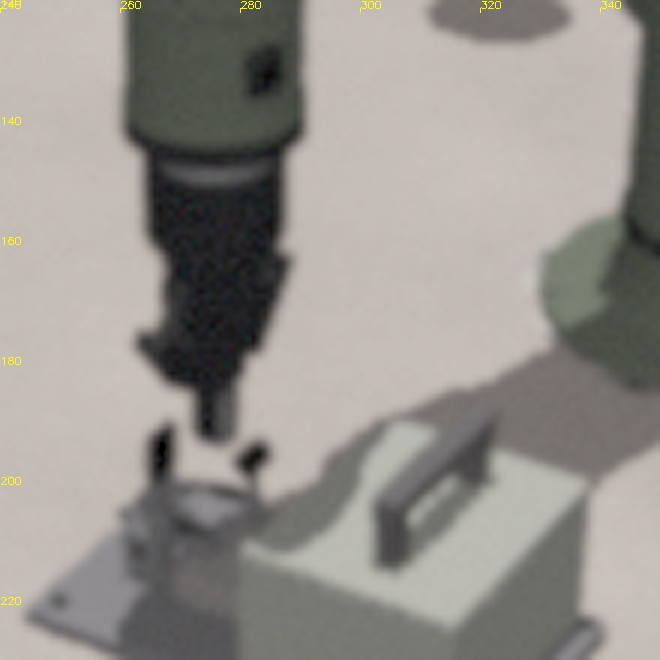

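```bash
cat >> h.py <<'E'
def ony0(c,uv,y=0):
    """ray -> (x,z) in rack's x-z plane at rack y"""
    a=np.radians(RA); n=np.array([-np.sin(a),np.cos(a),0]); ex=np.array([np.cos(a),np.sin(a),0]); o=c['T'][:3,3]; o0=np.array([*RC,0])
    d=rays(c,uv); t=(y-(o-o0)@n)/(d@n); P=o+d*t[:,None]; return np.c_[(P-o0)@ex,P[:,2]]
E
python3 - <<'E'
from h import *
p=read_state()['eef_pos']; movel([p[0],p[1],190],max_speed=200)
s=snap('side');t=snap('top'); crop(s,245,165,305,225,11,'s12.png'); print(ony0(s,[(282,197),(266,199)]))
E
```

```text
[[-103.83992104   97.73588462]
 [-166.93735474   68.36824691]]
```

View pics/s12.png

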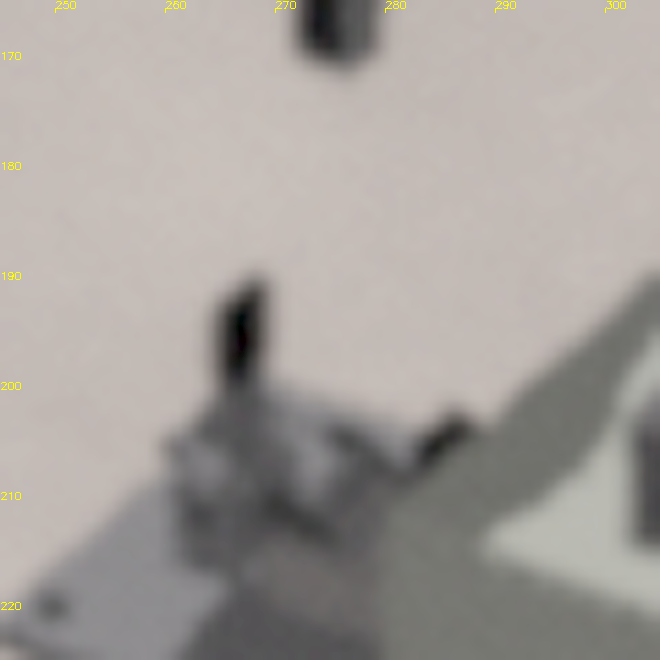

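```bash
python3 - <<'E'
from h import *
wait(.5)
s=snap('side');t=snap('top'); crop(s,245,165,305,225,11,'s13.png'); crop(t,280,200,340,250,12,'t13.png'); print(ony0(s,[(285,204),(266,199)]))
movel([*rack(-180,0),250],max_speed=300)
t=snap('top'); crop(t,280,200,340,250,12,'t14.png')
E
```

```text
[[ -92.21219638   74.30138017]
 [-166.93735474   68.36824691]]
```

View pics/s13.png

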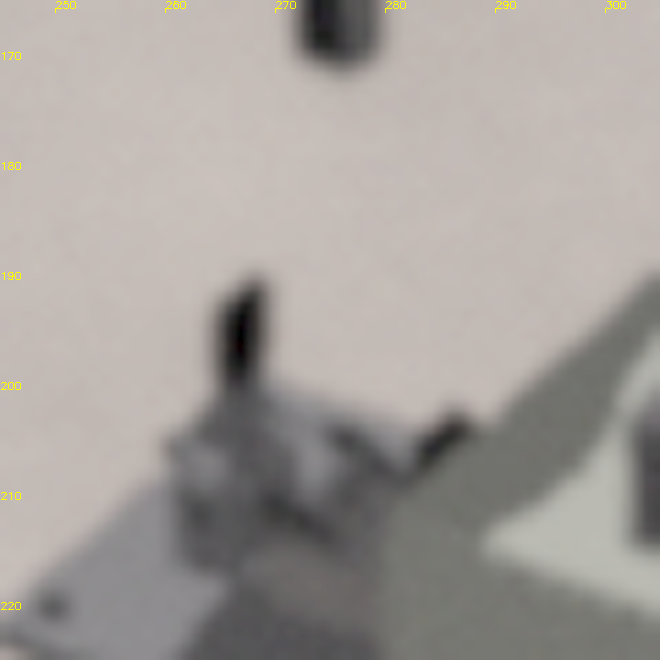

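View pics/t13.png

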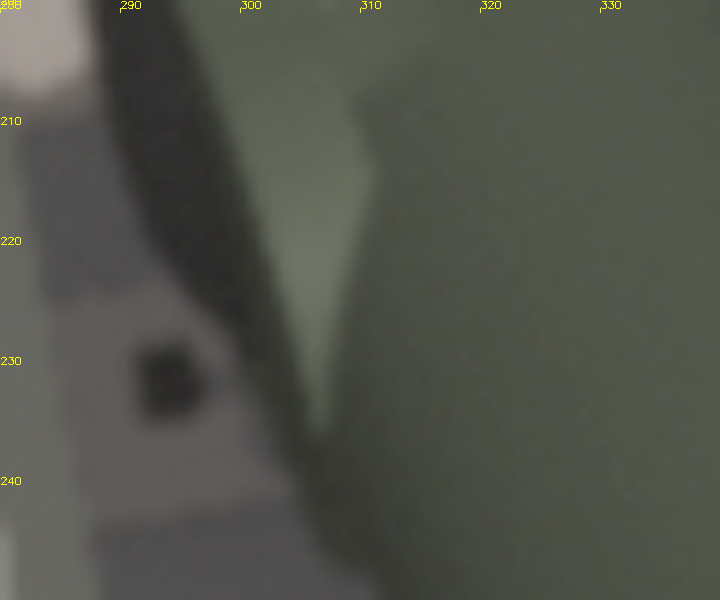

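```bash
python3 - <<'E'
from h import *
movel([330,250,300],max_speed=300); st()
s=snap('side');t=snap('top'); crop(s,245,165,305,225,11,'s15.png'); crop(t,285,205,335,245,14,'t15.png')
print(proj(t,[[*rack(-113,0),36],[*rack(-122,0),45],[*rack(-113,21),36],[*rack(-113,-21),36]]).round(1).tolist())
E
```

```text
t 51.91 pos [330.1 249.2 299.7] F [ 0.1 -0.1  0.7] gap -0.2
[[301.1, 231.5], [304.1, 230.6], [302.4, 238.3], [299.7, 224.8]]
```

View pics/s15.png

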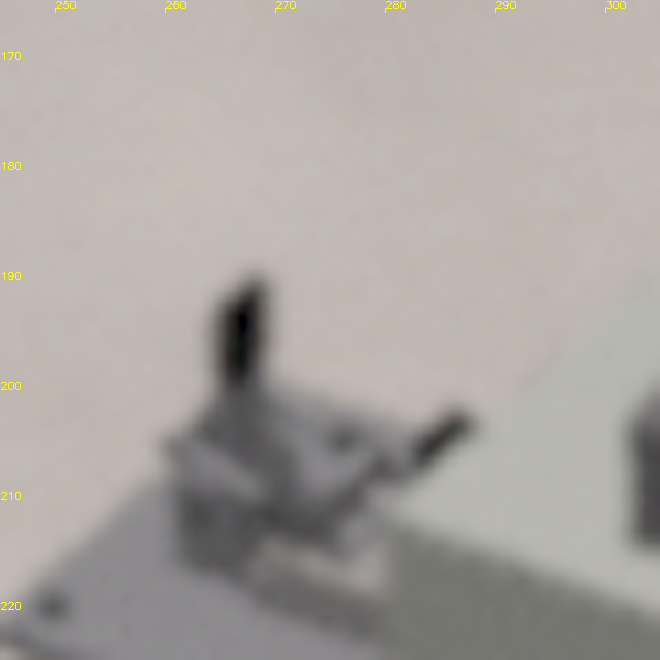

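View pics/t15.png

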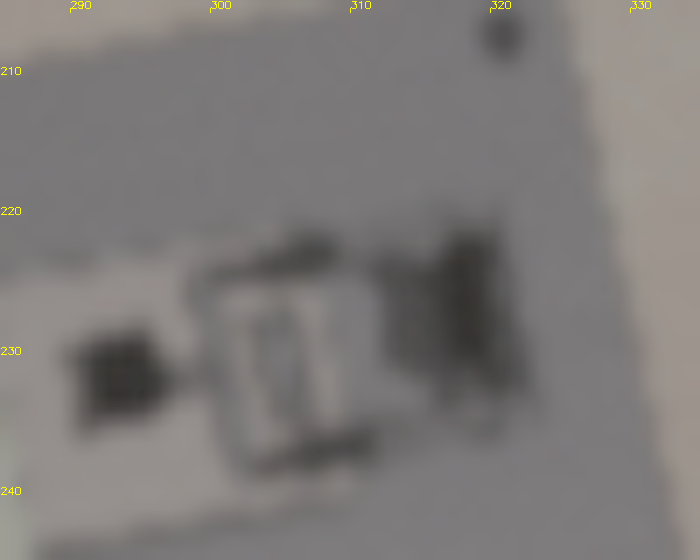

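The loop's bar at (301,232) lies to the block side of the keeper at (304,231), and the loop encloses the keeper. The lever still stands up. Next I close the lever.

```bash
cat > lever.py <<'E'
from h import *
s=snap('side'); print('lever tip',ony0(s,[(267.5,190)]))
p=rack(-140,0); Rm=bestR([*p,200],RA+90); movep([*p,260],Rm); print(movel([*p,90],max_speed=150,guard=8)); st('start')
def tgt(th,r):
    u=np.array([-np.cos(th),np.sin(th)]); f=np.array([np.sin(th),np.cos(th)]); c=np.array([-165,30])+r*u+3.0*f
    return c[0]+11,c[1]
for th,r in [(1.5,60),(1.3,60),(1.1,60),(.9,60),(.7,61),(.5,63),(.35,65),(.22,66),(.12,67),(.05,67),(0.0,67)]:
    x,z=tgt(th,r); h=movel([*rack(x,0),z],max_speed=70,guard=30); st(f'{th} {h}')
    if h: break
E
python3 lever.py; python3 - <<'E'
from h import *
s=snap('side'); crop(s,220,150,310,230,8,'s16.png')
E
```

```text
lever tip [[-160.23058913  106.21391209]]
False
start t 54.63 pos [489.1 -50.7  90.7] F [0.1 0.3 0.4] gap -0.0
1.5 False t 55.0 pos [491.2 -66.6  90.2] F [-0.7  0.8  0.6] gap -0.1
1.3 False t 55.33 pos [493.  -78.1  88.5] F [ 1.2 -0.9 -0.1] gap -0.1
1.1 False t 55.65 pos [494.9 -89.3  84.6] F [ 0.2  0.3 -0. ] gap -0.2
0.9 False t 55.98 pos [496.5 -99.5  78.6] F [-0.1  0.8  0.1] gap -0.1
0.7 False t 56.3 pos [ 498.1 -109.2   71.3] F [-1.1 -0.4 -0.7] gap -0.1
0.5 False t 56.63 pos [ 499.5 -118.2   62.5] F [-0.1 -0.2 -0.4] gap 0.1
0.35 False t 56.92 pos [ 500.5 -124.2   54.7] F [-0.2  0.9  0. ] gap -0.1
0.22 False t 57.2 pos [ 501.  -127.7   46.9] F [ 0.4 -0.7 -0.4] gap -0.0
0.12 False t 57.45 pos [ 501.5 -130.    40.6] F [0.1 0.4 0.2] gap -0.2
0.05 False t 57.7 pos [ 501.6 -130.4   36.1] F [-0.5 -0.2 -0.2] gap -0.2
0.0 False t 57.95 pos [ 502.1 -130.7   33.3] F [-1.3  1.1 10.1] gap -0.1
```

View pics/s16.png

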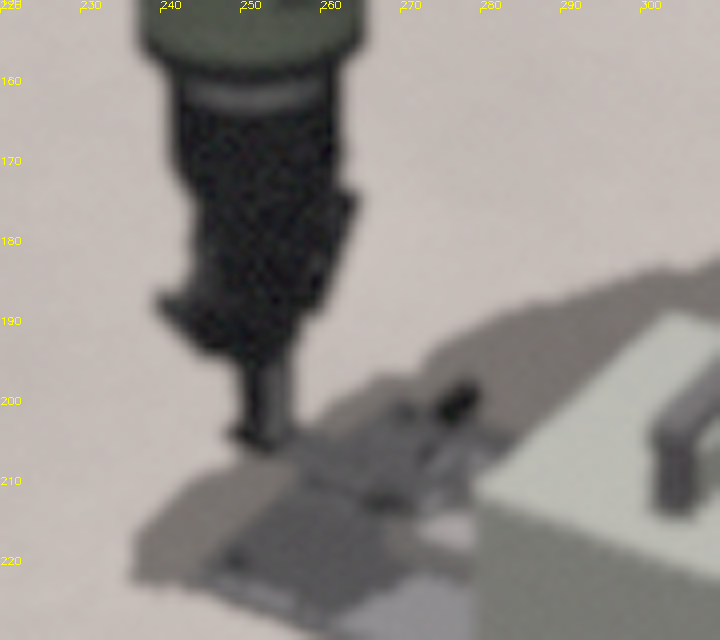

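```bash
python3 - <<'E'
from h import *
p=read_state()['eef_pos']; 
print(movel([*rack(-221,0),29],max_speed=20,guard=20)); st('press'); wait(.3); st()
movel([*rack(-221,0),180],max_speed=150); movel([330,250,300],max_speed=300); wait(.5); st()
s=snap('side');t=snap('top'); crop(s,230,160,350,250,6,'s17.png'); crop(t,235,200,340,275,7,'t17.png')
Pt=cloud(t); a=np.radians(RA); ex=np.array([np.cos(a),np.sin(a)]);ey=np.array([-ex[1],ex[0]])
w=Pt[200:250,300:345].reshape(-1,3); d=w[:,:2]-RC; q=np.c_[d@ex,d@ey,w[:,2]]; m=(q[:,0]<-195)&(abs(q[:,1])<10)&(q[:,2]>-5); q=q[m]; print(q[np.argsort(q[:,0])].round(0).tolist())
np.savez('last.npz',ti=t['image'],si=s['image'])
E
```

```text
True
press t 58.21 pos [ 502.4 -130.8   32.5] F [-8.4  1.8 35.2] gap 0.1
 t 58.51 pos [ 502.4 -130.7   32.6] F [-8.   2.  30.7] gap -0.4
 t 61.75 pos [330.  249.9 300. ] F [-0.5 -0.7 -0.1] gap -0.0
[[-253.0, -9.0, -1.0], [-251.0, -2.0, 3.0], [-250.0, 4.0, -1.0], [-250.0, 2.0, 7.0], [-249.0, -6.0, -2.0], [-249.0, 7.0, 2.0], [-249.0, -8.0, 6.0], [-247.0, 3.0, -2.0], [-247.0, -2.0, 8.0], [-247.0, 1.0, 4.0], [-247.0, -10.0, -0.0], [-246.0, 6.0, 1.0], [-246.0, -6.0, 2.0], [-245.0, -3.0, 1.0], [-245.0, 10.0, 6.0], [-244.0, 3.0, 0.0], [-243.0, -7.0, -3.0], [-243.0, -10.0, 3.0], [-243.0, -4.0, -3.0], [-242.0, 9.0, 3.0], [-242.0, 7.0, 8.0], [-240.0, -8.0, -2.0], [-240.0, 8.0, -3.0], [-240.0, -5.0, -4.0], [-234.0, 2.0, 31.0], [-233.0, 5.0, 33.0], [-232.0, 8.0, 34.0], [-232.0, -7.0, 36.0], [-232.0, -4.0, 34.0], [-231.0, 1.0, 30.0], [-231.0, -1.0, 38.0], [-230.0, 5.0, 36.0], [-229.0, -8.0, 34.0], [-228.0, 9.0, 42.0], [-228.0, -2.0, 36.0], [-227.0, -4.0, 43.0], [-227.0, -6.0, 25.0], [-227.0, 2.0, 40.0], [-227.0, 4.0, 36.0], [-226.0, 10.0, 29.0], [-226.0, 7.0, 37.0], [-225.0, -8.0, 40.0], [-225.0,
[... 800 characters left out ...]
.0, 28.0], [-208.0, 8.0, -1.0], [-208.0, 4.0, 38.0], [-208.0, -9.0, 35.0], [-207.0, 7.0, 37.0], [-207.0, -3.0, 29.0], [-207.0, 10.0, 33.0], [-207.0, -6.0, 37.0], [-206.0, 0.0, 36.0], [-205.0, 6.0, 29.0], [-205.0, 3.0, 36.0], [-204.0, -7.0, 32.0], [-204.0, -9.0, 40.0], [-203.0, -3.0, 35.0], [-203.0, 10.0, 41.0], [-203.0, -0.0, 35.0], [-203.0, 5.0, 27.0], [-202.0, 3.0, 34.0], [-202.0, -10.0, 36.0], [-201.0, 8.0, 32.0], [-201.0, -7.0, 34.0], [-201.0, -4.0, 33.0], [-200.0, -1.0, 34.0], [-200.0, 2.0, 32.0], [-199.0, -8.0, 31.0], [-198.0, 8.0, 31.0], [-198.0, 5.0, 37.0], [-198.0, -5.0, 34.0], [-197.0, -2.0, 34.0], [-197.0, 4.0, 27.0], [-196.0, 1.0, 34.0], [-195.0, 7.0, 33.0], [-195.0, -8.0, 35.0]]
```

View pics/s17.png

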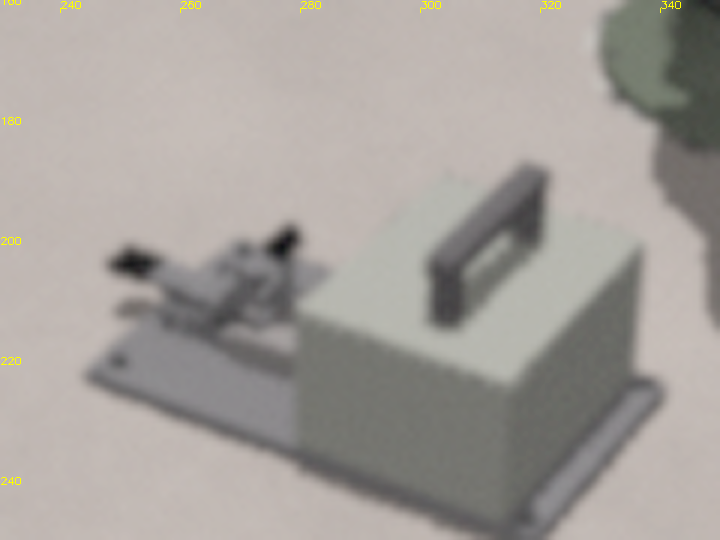

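View pics/t17.png

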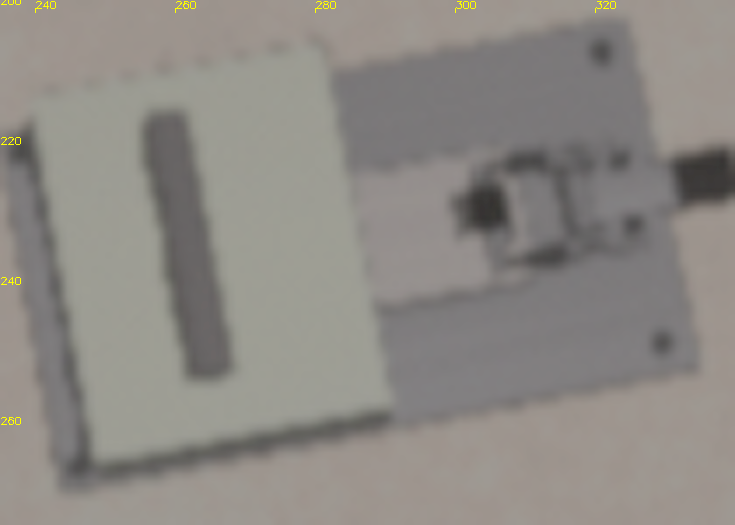

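```bash
python3 - <<'E'
from h import *
s=snap('side');t=snap('top')
crop(s,240,185,300,225,12,'s18.png'); crop(t,292,210,340,245,15,'t18.png')
print('knob',tri(t,(303.2,229.7),s,(276.7,199.8)), ony0(s,[(276.7,199.8)]), ony0(t,[(303.2,229.7)]))
P=cloud(t); w=P[190:275,230:345].reshape(-1,3); 
v=w[(w[:,2]>95)&(w[:,2]<110)&(w[:,1]>0)]; r=cv2.minAreaRect(v[:,:2].astype(np.float32)); print(r,np.median(v[:,2]))
v=w[(w[:,2]>136)&(w[:,1]>50)]; print('handle',cv2.minAreaRect(v[:,:2].astype(np.float32)),np.median(v[:,2]), 'expected',rack(8,0))
E
```

```text
knob (array([486.15893645, -30.93478597,  81.06075447]), np.float64(6.755646180777789)) [[-124.39813672   79.7486502 ]] [[-117.63780299   73.01744791]]
((467.58154296875, 86.32357788085938), (153.67025756835938, 126.02880859375), 9.319108009338379) 101.68041342592448
handle ((403.4791564941406, 83.73176574707031), (233.5785675048828, 17.79180908203125), 9.516858100891113) 144.0413899499788 expected [464.80716943  95.29484573]
```

View pics/s18.png

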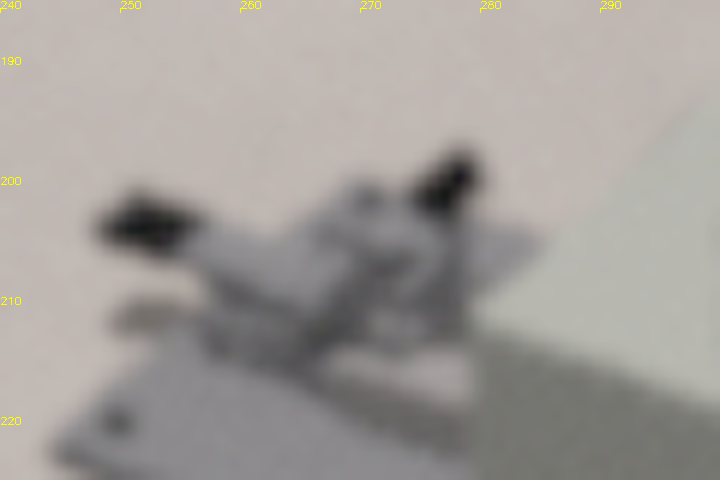

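View pics/t18.png

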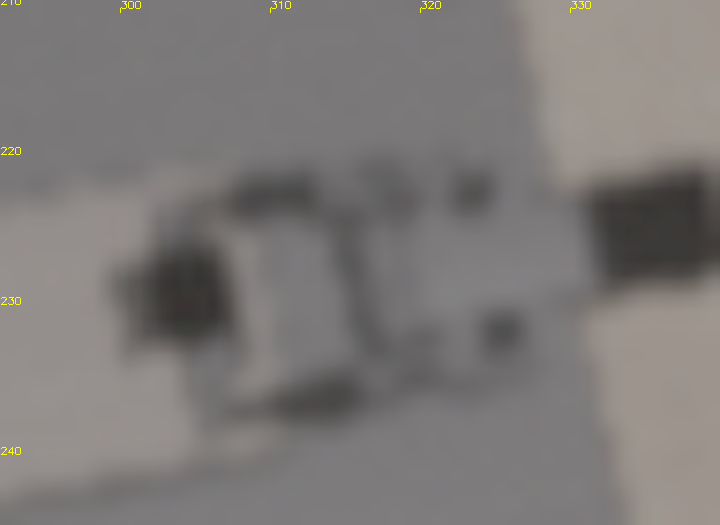

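```bash
python3 - <<'E'
from h import *
t=snap('top'); a=cv2.absdiff(t['image'],cv2.imread('pics/top0.png')); 
cv2.imwrite('pics/tend.png',t['image']); st(); finish_job()
E
```

```text
t 62.0 pos [330. 250. 300.] F [-0.1  0.8  0.9] gap 0.1
the job is handed in; nothing more can be done
```

View pics/tend.png

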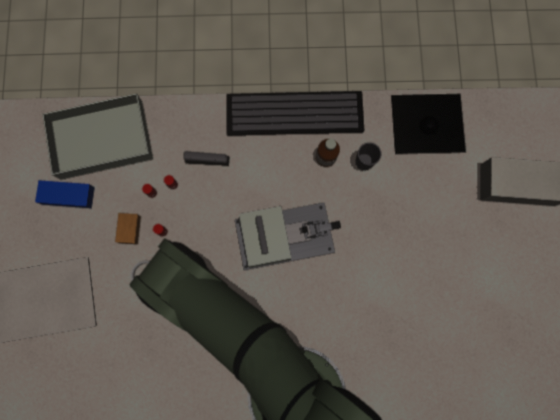

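I put all four amber bottles in the block's corner bores, set the hood on with its toe to the latch, swung the loop over the keeper and pressed the lever fully down. I handed the job in at about 62 s. One bottle was knocked aside partway through, so I located it again before picking it up.

**Last checks:**
- **Hood:** its top reads 102 mm and it sits square to the rack. It shifted about 2.6 mm towards the latch, as a tightened loop would pull it.
- **Lever:** it lies level at about 34 mm along its whole length.
- **Loop:** the knob is at about (-124, 80) mm in the rack's x-z plane, which fits the bar sitting low behind the keeper. The top and side views disagreed by about 7 mm on its position.
- **Other things:** the red look-alikes, reagent bottle, stapler, carton and pen cup look unmoved in the final picture. The arm partly hides the tape there, and it was never touched.

**Not confirmed:** I could not measure the spring stretch; I infer it from the lever lying flat and the hood's shift. The force readings, taken at stops between steps, stayed near zero until the lever reached its stop, so they did not show the latch stiffening.

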